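# Top up the tablet feeder under the sink

### The job

The tablet feeder is part used up: untwist its cap and lay it aside, push the gauge rod down the bore, firmly, until it bottoms on the tablets, and read from the rod how many are missing. Drop in that many of the loose tablets, then push the rod down on them again, firmly, and see that the rim now stands within the rod's black band. Stand the rod back in its holder, put the cap back on the feeder and twist it clockwise to its stop so that it is locked, leave any spare tablets lying on the tray, and do not disturb the other things in the cupboard.

Things in the scene. Friction and masses are not known exactly. Their poses are not given: they have to be found in the camera images.
- feeder: fixed upright grey plastic tube, the tablet feeder, 78 mm outside, on a 120 mm square foot plate 6 mm thick; pipe stubs stick out both ways along its own x axis to 86 mm from its axis, at 50 mm height. Origin: centre of its underside on the tray. Below the rim two bayonet flanges reach out to 45 mm radius. Its bore holds one or two old tablets at the start, lying flat; full is four in all
- feeder_rim (a point): centre of the feeder's open mouth, in the plane of its rim, 152 mm above the tray; x along the pipe stubs, z up. The round bore below it is 62 mm wide and 140 mm deep
- feeder_floor: white round floor plate at the bottom of the feeder's bore, its upper face 12 mm above the tray; it carries the tablets and whatever presses on them (a firm push of the rod is about 10 N). Origin: the feeder's underside centre
- rod: gauge rod, 180 mm long, about 160 g: round steel foot 48 mm wide, 10 mm thick; 12 mm steel shaft; round wooden grip 26 mm thick from 124 to 180 mm above the foot's underside. Stands upright in its holder at the start. Origin: centre of the foot's underside, z up along the rod
- rod_grip (a point): middle of the rod's wooden grip, 152 mm above the foot's underside
- rod_band (a point): middle of the black rubber band on the rod's shaft, which reaches from 24 to 48 mm above the foot's underside. With the foot pressed down on the tablets the feeder is full when the rim stands within the band. Each tablet raises the rod 26 mm: foot 36 mm below the rim is full, 88 mm two missing, 114 mm three missing
- rod_holder: fixed white plastic cup in which the rod stands: 68 mm outside, bore 60 mm, rim 75 mm above the tray, on a 100 mm square foot 6 mm thick; origin: centre of its underside
- holder_floor (a point): centre of the holder's inner floor, 6 mm above the tray; the rod's foot stands on it
- cap: black cap of the feeder, about 120 g, on the feeder and locked at the start: 103 mm wide, 27 mm high without the grip bar on its top. Once off it is loose; the tray has clear room for it to the left of the feeder, beyond the rod holder. Origin: centre of the skirt's lower edge; z up; x along the bar and through the two lugs inside the skirt.
- cap_bar (a point): middle of the cap's straight grip bar, which lies along the cap's x axis: 74 mm long, 16 mm wide, from 27 to 52 mm above the cap's lower edge; this point is at 39 mm
- cap_seat (a point): centre of the cap's inner top face, 19 mm above its lower edge; rests on the rim when on. It comes off and goes on only with the cap's x axis 60 to 140 degrees anticlockwise (from above) of the feeder's x, half turns alike (bar across the pipes); overlaps the rim by 19 mm. Turning it clockwise to the hard stop (bar along the pipes) locks it. Turns easily, play 2 mm
- tablet_1: loose white pressed tablet, a disc 54 mm wide and 26 mm thick, 80 g, lying flat on the tray (three to five of them are there; None from the start if absent). Origin: centre of its underside. Dropped in flat at the rim, it slides down the bore (4 mm play all round)
- tablet_2: loose white pressed tablet, a disc 54 mm wide and 26 mm thick, 80 g, lying flat on the tray (three to five of them are there; None from the start if absent). Origin: centre of its underside. Dropped in flat at the rim, it slides down the bore (4 mm play all round)
- tablet_3: loose white pressed tablet, a disc 54 mm wide and 26 mm thick, 80 g, lying flat on the tray (three to five of them are there; None from the start if absent). Origin: centre of its underside. Dropped in flat at the rim, it slides down the bore (4 mm play all round)
- tablet_4: loose white pressed tablet, a disc 54 mm wide and 26 mm thick, 80 g, lying flat on the tray (three to five of them are there; None from the start if absent). Origin: centre of its underside. Dropped in flat at the rim, it slides down the bore (4 mm play all round)
- tablet_5: loose white pressed tablet, a disc 54 mm wide and 26 mm thick, 80 g, lying flat on the tray (three to five of them are there; None from the start if absent). Origin: centre of its underside. Dropped in flat at the rim, it slides down the bore (4 mm play all round)
- jar: bystander: round glass jar with a steel twist lid, 84 mm wide, 110 mm high; origin under its centre
- scoop: bystander: blue plastic scoop lying on the tray, about 185 mm long along its x, 70 mm wide, 45 mm high; origin under its middle
- scrub_brush: bystander: wooden scrub brush lying bristles down, about 190 mm long along its x, 50 mm wide, 42 mm high; origin under its middle
- detergent: bystander: green plastic bottle, 72 mm wide, 200 mm high; origin under its centre (absent in some starts)
- scourer_can: bystander: upright can, 68 mm wide, 130 mm high; origin under its centre (absent in some starts)

How it is judged (in metres and radians):
On the way, in this order (a step that is already met when the one before it is completed fails the run):
1. the rod has been pushed down the bore onto the old tablets, with more than 4.5 N on the bore's floor (horizontal distance between rod and feeder_rim below 0.014 m and angle between rod's own z axis and vertical below 0.2 rad and z of rod in the frame of feeder_rim below -0.075 m and contact force between feeder_floor and anything else above 4.5 N), for 0.15 s.
2. after loading, the rod is pushed down on the tablets (more than 6.5 N on the bore's floor) and the rim stands within its band (horizontal distance between rod and feeder_rim below 0.014 m and angle between rod's own z axis and vertical below 0.2 rad and z of rod in the frame of feeder_rim between -0.048 and -0.024 m and contact force between feeder_floor and anything else above 6.5 N), for 0.15 s.
At the end, for the whole second after the job is handed in: cap on the rim (4 mm in height, 5 mm sideways, level), its bar along the pipes within 11 degrees, locked; rod standing in its holder; four tablets in the feeder, the top one's underside 50 to 75 mm below the rim; spare tablets lying on the tray; all released and at rest (horizontal distance between cap_seat and feeder_rim below 0.005 m and z of cap_seat in the frame of feeder_rim between -0.004 and 0.004 m and angle between cap's own z axis and vertical below 0.08 rad and angle between the x axis of cap and the x axis of feeder, either way round below 0.2 rad and linear speed of each of cap, rod below 0.02 m/s and horizontal distance between rod and holder_floor below 0.015 m and z of rod in the frame of holder_floor below 0.01 m and angle between rod's own z axis and vertical below 0.2 rad and ((horizontal distance between tablet_1 and feeder_rim below 0.015 m and z of tablet_1 in the frame of feeder_rim below -0.05 m) or height (world z) of tablet_1 below 0.04 m) and ((horizontal distance between tablet_2 and feeder_rim below 0.015 m and z of tablet_2 in the frame of feeder_rim below -0.05 m) or height (world z) of tablet_2 below 0.04 m) and ((horizontal distance between tablet_3 and feeder_rim below 0.015 m and z of tablet_3 in the frame of feeder_rim below -0.05 m) or height (world z) of tablet_3 below 0.04 m) and ((horizontal distance between tablet_4 and feeder_rim below 0.015 m and z of tablet_4 in the frame of feeder_rim below -0.05 m) or height (world z) of tablet_4 below 0.04 m) and ((horizontal distance between tablet_5 and feeder_rim below 0.015 m and z of tablet_5 in the frame of feeder_rim below -0.05 m) or height (world z) of tablet_5 below 0.04 m) and (((horizontal distance between tablet_1 and feeder_rim below 0.015 m and z of tablet_1 in the frame of feeder_rim below -0.05 m) and z of tablet_1 in the frame of feeder_rim above -0.075 m) or ((horizontal distance between tablet_2 and feeder_rim below 0.015 m and z of tablet_2 in the frame of feeder_rim below -0.05 m) and z of tablet_2 in the frame of feeder_rim above -0.075 m) or ((horizontal distance between tablet_3 and feeder_rim below 0.015 m and z of tablet_3 in the frame of feeder_rim below -0.05 m) and z of tablet_3 in the frame of feeder_rim above -0.075 m) or ((horizontal distance between tablet_4 and feeder_rim below 0.015 m and z of tablet_4 in the frame of feeder_rim below -0.05 m) and z of tablet_4 in the frame of feeder_rim above -0.075 m) or ((horizontal distance between tablet_5 and feeder_rim below 0.015 m and z of tablet_5 in the frame of feeder_rim below -0.05 m) and z of tablet_5 in the frame of feeder_rim above -0.075 m))); the robot touches nothing.
It fails at once if the jar is pushed more than 5 cm or tipped over (distance of jar from where it was at the start of the episode above 0.05 m or angle between jar's own z axis and vertical above 0.6 rad).
It fails at once if the scoop is pushed more than 5 cm or tipped over (distance of scoop from where it was at the start of the episode above 0.05 m or angle between scoop's own z axis and vertical above 0.6 rad).
It fails at once if the scrub brush is pushed more than 5 cm or tipped over (distance of scrub_brush from where it was at the start of the episode above 0.05 m or angle between scrub_brush's own z axis and vertical above 0.6 rad).
It fails at once if the detergent is pushed more than 5 cm or tipped over (distance of detergent from where it was at the start of the episode above 0.05 m or angle between detergent's own z axis and vertical above 0.6 rad).
It fails at once if the scourer can is pushed more than 5 cm or tipped over (distance of scourer_can from where it was at the start of the episode above 0.05 m or angle between scourer_can's own z axis and vertical above 0.6 rad).
Of tablet_1, tablet_2, tablet_3, tablet_4, tablet_5 only 3 to 5 are there at a start; the rules pass over those that are not, and their reading is None.
Of old_2, scourer_can, detergent only 1 to 2 are there at a start; the rules pass over those that are not, and their reading is None.
At some moment in a run one of tablet_1, tablet_2, tablet_3, tablet_4, tablet_5, cap may be knocked a few centimetres aside while the robot is not near it.
It also fails if it takes over 210 s, if anything falls off the work surface, if the arm or the gripper's body presses on something with over 40 N, if the wrist force passes 120 N, or if a joint passes its speed limit or range.

### The arm

A 6-joint arm with a two-finger parallel gripper is mounted at the origin on the work surface. World frame = base frame: x ahead of the robot, y to its left, z up, the work surface at z = 0. Lengths are in m, angles in degrees, forces in N, time in s.
With the tool pointing down it reaches from about 0.375 to 0.9 m from the base axis. Payload 3.1 kg.
Tool frame: the origin (TCP) lies on the centre line of the jaws, within the pads' length; the fingertips stand 14 mm ahead of it and the grasp point (between the pads) lies 5 mm behind it (arm.nose_length is the z of the fingertips in the tool frame, in m); z points along the fingers, y is the line along which they close (so a half turn about z gives the same grasp; the last joint's range is limited). The gripper opens to 87 mm and grips with 3 to 60 N. Pads are 19 mm wide; open, the fingers measure 117 mm over their backs; the gripper's body (75 mm by 190 mm) begins 51 mm behind the grasp point.
Start: joints at [61.507, 30.224, 82.088, -0, 67.689, -10.227], TCP at [0.196, 0.593, 0.237] pointing down, gripper open.
Joint ranges: [-176.69, 176.69], [-43.24, 126.21], [12.49, 139.97], [-82, 262], [0, 151.66], [-163.58, 163.58]. Speed limits (degrees/s): [159.86, 159.86, 180, 180, 180, 180].

### API

Orientations are given as a 3x3 rotation matrix whose columns are the frame's x, y, z axes.
In Python, from plant import arm gives the robot as it stands.
- The arm moves only by the tool carry_out, never from a script. Its argument "motion" is a list of rows, each an object with "slide": the shift along the tool's x, y, z in mm, a list of three; "twist": the turn about the tool's z in degrees; "grip": the opening, from 0 (shut) to 1 (fully open). A call has exactly 10 rows; each row is the pose to reach, as a shift and turn from the pose commanded when the call began, along the tool's axes at that moment; what a row does not reach only later rows make up. A row lasts 1/8 s, in which the tool goes at most 62.5 mm and 10.7 degrees, less where a joint would pass 70% of its speed; a pose out of reach is approached as far as the arm can. A call with a gripper value outside its range is refused whole. The fingers move at their own pace and stop on an object; "force" is the grip in N (left out, the last holds). Time passes only in rows, so rows that repeat a pose let the fingers close, or fill a call up. It gives the time, the measured TCP pose, the force and the opening at its end, in the units of the state.
- arm.get_obs(): the state, without advancing time (a new reading comes with each control period).
- arm.grab_frame(name): name is "scene" or "top" or "wrist"; returns (picture, depth): 400x640x3 uint8, red, green, blue; 400x640 float32, m along the optical axis (not along the pixel's ray), 0 where there is no reading.
- arm.camera_info(name): a dict with "fx", "fy", "cx", "cy" (pixels), "k1" (the pictures are not rectified: a ray, as slopes to the right and down, at radius r is drawn at 1 + k1 r^2 times it, then the intrinsics apply), "xyz" and "attitude" of the camera in the world; the wrist camera has in their place "mount" (4x4, takes a point from camera to tool coordinates, whose origin is the TCP and whose axes are the flange's). Camera axes: x right, y down, z forward; pixel columns grow to the right and rows downward; lengths in m; the calibration is good to about 2 mm. A picture is of the moment at which its call begins: read the wrist's pose just before it. camera_info takes no time and is no camera call.
- arm.close_job(): hands the job in, once; it reports no verdict.
The state is a dict: "time_s": time; "joints": joint angles; "qvel": joint speeds; "effort": joint torques, N m; "tool_pos": TCP position; "tcp_rot": TCP orientation; "force": force on the tool from outside, world axes, zero at the start; "ft_torque": the same for the moment, N m; "finger_gap": finger opening in m.
Only numpy, scipy, OpenCV 4.12 (cv2) and the standard library are available. Lean on these libraries where they do the work, as an engineer would, in place of code of your own. Each camera call takes 0.05 s, during which the arm holds its last target. There are 200 camera calls.

## Working session

There is one attempt and no reset: what is moved stays moved. The work goes in short steps, Python scripts to look and compute and a tool call to move; the robot and the scene stay as the last step left them, time stands still between calls to the robot, and variables do not carry over. Pictures are saved under pics/ and viewed, on a budget of 14 in all, crops included, one or two more only if the job needs it, and the job is handed in when it is done.

Besides the shell and the picture viewer there is one more tool, called after "Call:" as name(argument=value, ...) on one line, values as JSON. carry_out: Moves the arm, as the interface text tells. Its arguments: {"type":"object","properties":{"motion":{"type":"array","items":{"type":"object","properties":{"slide":{"type":"array","items":{"type":"number"}},"twist":{"type":"number"},"grip":{"type":"number"}}}},"force":{"type":"number"}},"required":["motion"]}

```bash
ls; mkdir -p pics
cat > h.py <<'E'
import numpy as np, cv2
from plant import arm
def cam(name):
    o=arm.get_obs(); im,d=arm.grab_frame(name); c=arm.camera_info(name)
    if name=='wrist':
        T=np.eye(4);T[:3,:3]=o['tcp_rot'];T[:3,3]=o['tool_pos'];M=T@np.array(c['mount'])
    else:
        M=np.eye(4);M[:3,:3]=c['attitude'];M[:3,3]=c['xyz']
    return im,d,c,M
def cloud(d,c,M):
    h,w=d.shape;u,v=np.meshgrid(np.arange(w),np.arange(h))
    K=np.array([[c['fx'],0,c['cx']],[0,c['fy'],c['cy']],[0,0,1.]])
    p=cv2.undistortPoints(np.stack([u,v],-1).reshape(-1,1,2).astype(float),K,np.array([c['k1'],0,0,0,0.])).reshape(h,w,2)
    P=np.dstack([p*d[...,None],d]);W=P@M[:3,:3].T+M[:3,3];W[d==0]=np.nan
    return W
def save(n,im): cv2.imwrite('pics/'+n,im[...,::-1])
E
python3 - <<'E'
from h import *
for n in ('top','scene'):
    im,d,c,M=cam(n);save(n+'0.png',im);np.save(n+'0.npy',cloud(d,c,M));print(n,c)
o=arm.get_obs();print(o['tool_pos'],o['tcp_rot'],o['finger_gap'],o['force'],arm.nose_length)
print(arm.camera_info('wrist'))
E
```

```text
pics
top {'fx': 401.0491960173731, 'fy': 401.0491960173731, 'cx': 315.36130523699, 'cy': 198.94853082948882, 'k1': -0.03816734103045264, 'xyz': array([ 0.44619551, -0.00300917,  1.2593745 ]), 'attitude': array([[-0.00672785, -0.99402443,  0.10895031],
       [-0.99997305,  0.0070078 ,  0.00218676],
       [-0.00293719, -0.10893266, -0.99404479]])}
scene {'fx': 368.89499409261003, 'fy': 368.89499409261003, 'cx': 319.2137588164978, 'cy': 196.35551534907165, 'k1': 0.01686167286989011, 'xyz': array([1.12789379, 0.54476165, 0.96543631]), 'attitude': array([[-0.69229891,  0.53881795, -0.47999733],
       [ 0.72138155,  0.49999927, -0.47917574],
       [-0.01819017, -0.67799406, -0.73484228]])}
[0.195563   0.59296154 0.23567414] [[-9.49613310e-01  3.13422586e-01 -9.18923730e-04]
 [ 3.13423745e-01  9.49611870e-01 -1.68861518e-03]
 [ 3.43370747e-04 -1.89154396e-03 -9.99998152e-01]] 0.08695627019447644 [-0.15276043  0.1504881  -0.29732136] 0.014
{'fx': 316.3708777121708, 'fy': 316.3708777121708, 'cx': 321.63715018197405, 'cy': 204.42791843411305, 'k1': -0.0621415608881606, 'mount': array([[ 7.82766077e-04, -9.67208826e-01, -2.53981247e-01,
         6.96637708e-02],
       [ 9.99999674e-01,  8.07714564e-04,  6.05228364e-06,
         5.21234831e-04],
       [ 1.99290531e-04, -2.53981169e-01,  9.67209143e-01,
        -1.48959174e-01],
       [ 0.00000000e+00,  0.00000000e+00,  0.00000000e+00,
         1.00000000e+00]])}
```

View pics/top0.png

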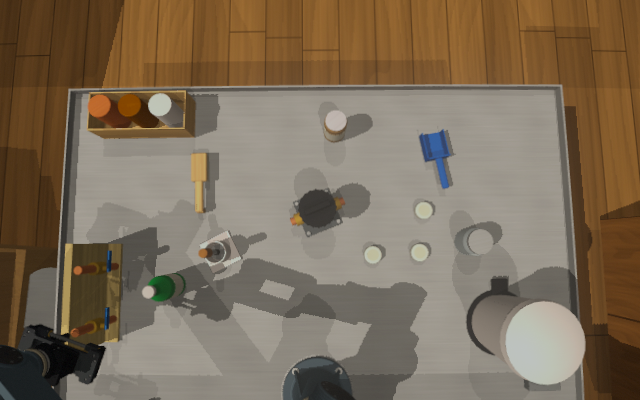

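View pics/scene0.png

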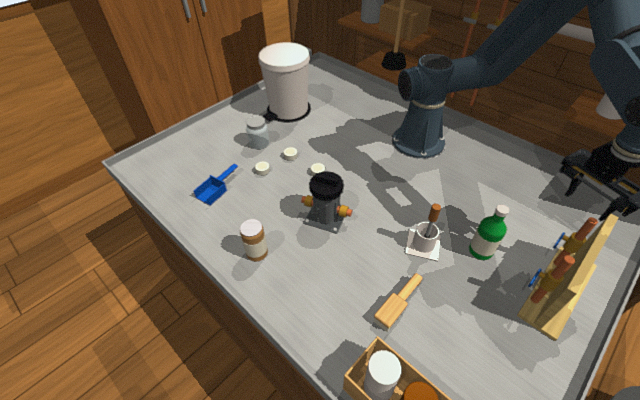

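The top view shows the capped feeder at (320,209) with its pipe stubs at (297,219) and (341,202), and the rod and holder at (215,250). There are three tablets, at (373,255), (420,252) and (424,211). Bystanders are the jar (478,241), scoop (436,155), can (335,125), detergent (160,288) and brush (200,180). The scene view agrees.

Run:
```python
from h import *
W=np.load('top0.npy');im=cv2.imread('pics/top0.png')[...,::-1].astype(int)
def reg(n,cu,cv,r,zl,zh):
    s=W[cv-r:cv+r,cu-r:cu+r].reshape(-1,3);s=s[(s[:,2]>zl)&(s[:,2]<zh)]
    (c,rad)=cv2.minEnclosingCircle(s[:,:2].astype(np.float32))
    b=cv2.minAreaRect(s[:,:2].astype(np.float32))
    print(n,len(s),'mean',s.mean(0).round(4),'med z',np.median(s[:,2]).round(4),'circ',np.round(c,4),round(rad,4),'rect',np.round(b[0],4),np.round(b[1],3),round(b[2],1))
for n,u,v in(('t1',373,255),('t2',420,252),('t3',424,211)): reg(n,u,v,14,.018,.035)
reg('cap top',320,209,30,.150,.167);reg('bar',320,209,30,.175,.195)
reg('stubs',320,209,34,.03,.07)
reg('holder rim',222,250,24,.065,.082);reg('rod',212,252,16,.15,.22)
reg('holderfoot',222,250,26,.003,.012)
reg('feederfoot',320,212,34,.003,.012)
reg('jar',478,241,24,.08,.13);reg('det',160,288,24,.05,.22);reg('can',335,125,24,.1,.15)
reg('brush',200,180,34,.015,.06);reg('scoop',436,155,36,.015,.06)
print('tray',np.nanmedian(W[280:320,330:400,2]))
s=W[170:250,280:360].reshape(-1,3);print(np.histogram(s[:,2],bins=np.arange(-.005,.22,.005)))
# stubs by colour
m=(im[...,0]>150)&(im[...,2]<90);m[:180]=0;m[240:]=0;m[:,:285]=0;m[:,355:]=0
P=W[m];print(len(P));
for k in (W[...,1][m]>W[210,320,1],W[...,1][m]<W[210,320,1]):print(P[k].mean(0),len(P[k]))
```

```text
t1 243 mean [ 0.4109 -0.1734  0.0262] med z 0.0263 circ [ 0.4109 -0.1738] 0.0268 rect [ 0.4112 -0.1738] [0.053 0.049] 89.7
t2 231 mean [ 0.4166 -0.3158  0.0263] med z 0.0264 circ [ 0.4171 -0.317 ] 0.0267 rect [ 0.4161 -0.3167] [0.051 0.049] 23.6
t3 228 mean [ 0.546  -0.3337  0.026 ] med z 0.0262 circ [ 0.547  -0.3351] 0.0273 rect [ 0.5471 -0.3336] [0.05  0.052] 68.3
cap top 942 mean [ 0.5429 -0.0049  0.1598] med z 0.1598 circ [ 0.5438 -0.005 ] 0.0541 rect [ 0.5436 -0.0048] [0.105 0.103] 89.9
bar 167 mean [ 0.5431 -0.0049  0.1841] med z 0.1842 circ [ 0.5456 -0.004 ] 0.037 rect [ 0.5435 -0.0048] [0.016 0.074] 22.2
stubs 194 mean [ 0.5399 -0.0006  0.0619] med z 0.0624 circ [ 0.5429 -0.006 ] 0.0861 rect [ 0.5437 -0.0056] [0.038 0.172] 21.9
holder rim 108 mean [0.4214 0.293  0.0735] med z 0.0739 circ [0.4227 0.2984] 0.0343 rect [0.4222 0.2955] [0.066 0.062] 6.6
rod 103 mean [0.4223 0.2991 0.1801] med z 0.1836 circ [0.4222 0.3021] 0.0132 rect [0.4224 0.3014] [0.025 0.025] 68.0
holderfoot 672 mean [0.4238 0.2868 0.0059] med z 0.0055 circ [0.4292 0.2916] 0.1092 rect [0.4282 0.2937] [0.16  0.
[... 903 characters left out ...]
,    0,    0,    0,
          0,    0,    0,    0,    0,    1,    1,    7,    0,   15,  481,
        438,   11,    2,    8,   99,   60,    0,    0,    0,    0,    0]), array([-0.005,  0.   ,  0.005,  0.01 ,  0.015,  0.02 ,  0.025,  0.03 ,
        0.035,  0.04 ,  0.045,  0.05 ,  0.055,  0.06 ,  0.065,  0.07 ,
        0.075,  0.08 ,  0.085,  0.09 ,  0.095,  0.1  ,  0.105,  0.11 ,
        0.115,  0.12 ,  0.125,  0.13 ,  0.135,  0.14 ,  0.145,  0.15 ,
        0.155,  0.16 ,  0.165,  0.17 ,  0.175,  0.18 ,  0.185,  0.19 ,
        0.195,  0.2  ,  0.205,  0.21 ,  0.215]))
72
[0.51603949 0.05844848 0.06467065] 70
[nan nan nan] 0<stdin>:21: RuntimeWarning: Mean of empty slice.
  ret = um.true_divide(
```

```bash
cat > go.py <<'E'
# usage: go.py x y z ydir [x y z ydir ...]: prints total slide mm / twist deg for each, from measured pose
import sys
from h import *
o=arm.get_obs();R=np.array(o['tcp_rot']);p=np.array(o['tool_pos'])
yd=np.degrees(np.arctan2(R[1,1],R[0,1]))
print('t',round(o['time_s'],2),'p',p.round(4),'ydir',round(yd,2),'F',np.round(o['force'],1),'gap',round(o['finger_gap'],4),'q6',round(o['joints'][5],1))
a=list(map(float,sys.argv[1:]))
for i in range(0,len(a),4):
    s=R.T@(np.array(a[i:i+3])-p)*1000
    print(a[i:i+4],'slide',s.round(1),'twist',round(yd-a[i+3],1))
E
python3 go.py 0.196 0.593 0.32 71.7 0.5434 -0.005 0.30 22.2
```

```text
t 0.1 p [0.1956 0.593  0.2357] ydir 71.73 F [-0.2  0.2 -0.3] gap 0.087 q6 -10.2
[0.196, 0.593, 0.32, 71.7] slide [ -0.4   0.  -84.3] twist 0.0
[0.5434, -0.005, 0.3, 22.2] slide [-517.7 -458.9  -63.6] twist 49.5
```

Call:
carry_out(motion=[{"slide":[0,0,-40],"twist":0,"grip":1},{"slide":[-15,-10,-84],"twist":0,"grip":1},{"slide":[-45,-40,-84],"twist":6,"grip":1},{"slide":[-80,-70,-84],"twist":12,"grip":1},{"slide":[-115,-100,-84],"twist":18,"grip":1},{"slide":[-150,-130,-84],"twist":24,"grip":1},{"slide":[-185,-160,-84],"twist":30,"grip":1},{"slide":[-220,-190,-84],"twist":36,"grip":1},{"slide":[-255,-220,-84],"twist":42,"grip":1},{"slide":[-290,-250,-84],"twist":49.5,"grip":1}])

```text
time_s: 1.35
tool_pos: [0.3932, 0.2638, 0.3203]
tcp_rot: [[-0.375, 0.927, -0.0], [0.927, 0.375, -0.0], [0.0, -0.001, -1.0]]
force: [0.4, 0.5, -0.3]
finger_gap: 0.0871
```

```bash
python3 go.py 0.5434 -0.005 0.30 22.2
```

```text
t 1.35 p [0.3932 0.2638 0.3203] ydir 22.0 F [ 0.4  0.5 -0.3] gap 0.0871 q6 -1.7
[0.5434, -0.005, 0.3, 22.2] slide [-305.5   38.6   20.3] twist -0.2
```

Call:
carry_out(motion=[{"slide":[-45,6,0],"twist":0,"grip":1},{"slide":[-95,12,0],"twist":0,"grip":1},{"slide":[-145,18,5],"twist":0,"grip":1},{"slide":[-195,24,10],"twist":0,"grip":1},{"slide":[-245,31,20],"twist":0,"grip":1},{"slide":[-290,37,40],"twist":0,"grip":1},{"slide":[-305.5,38.6,60],"twist":0,"grip":1},{"slide":[-305.5,38.6,80],"twist":0,"grip":1},{"slide":[-305.5,38.6,80],"twist":0,"grip":1},{"slide":[-305.5,38.6,80],"twist":0,"grip":1}])

```text
time_s: 2.6
tool_pos: [0.5444, -0.0028, 0.241]
tcp_rot: [[-0.379, 0.926, 0.0], [0.926, 0.379, -0.0], [-0.0, 0.0, -1.0]]
force: [0.5, 0.3, 0.1]
finger_gap: 0.087
```

```bash
python3 go.py 0.5434 -0.005 0.1765 22.2; python3 -c "
from h import *
print(arm.get_obs()['joints'])"
```

```text
t 2.6 p [ 0.5444 -0.0028  0.241 ] ydir 22.26 F [0.5 0.3 0.1] gap 0.087 q6 -34.3
[0.5434, -0.005, 0.1765, 22.2] slide [-1.6 -1.8 64.5] twist 0.1
[-1.20588610e+01  2.36912611e+01  9.34409162e+01 -1.15847024e-04
  6.28392007e+01 -3.43142787e+01]
```

Call:
carry_out(motion=[{"slide":[-1.6,-1.8,15],"twist":0,"grip":1},{"slide":[-1.6,-1.8,30],"twist":0,"grip":1},{"slide":[-1.6,-1.8,45],"twist":0,"grip":1},{"slide":[-1.6,-1.8,58],"twist":0,"grip":1},{"slide":[-1.6,-1.8,64.5],"twist":0,"grip":1},{"slide":[-1.6,-1.8,64.5],"twist":0,"grip":0.5},{"slide":[-1.6,-1.8,64.5],"twist":0,"grip":0.1},{"slide":[-1.6,-1.8,64.5],"twist":0,"grip":0.1},{"slide":[-1.6,-1.8,64.5],"twist":0,"grip":0.1},{"slide":[-1.6,-1.8,64.5],"twist":0,"grip":0.1}], force=30)

```text
time_s: 3.85
tool_pos: [0.5432, -0.0052, 0.1762]
tcp_rot: [[-0.378, 0.926, 0.0], [0.926, 0.378, -0.0], [-0.0, 0.0, -1.0]]
force: [-0.1, 0.7, 0.8]
finger_gap: 0.0453
```

```bash
python3 go.py 0.5434 -0.005 0.1765 117
```

```text
t 3.85 p [ 0.5432 -0.0052  0.1762] ydir 22.23 F [-0.1  0.7  0.8] gap 0.0453 q6 -34.6
[0.5434, -0.005, 0.1765, 117.0] slide [ 0.1  0.2 -0.3] twist -94.8
```

Call:
carry_out(motion=[{"slide":[0,0,0],"twist":0,"grip":0.1},{"slide":[0,0,0],"twist":0,"grip":0.1},{"slide":[0,0,0],"twist":0,"grip":0.1},{"slide":[0,0,0],"twist":0,"grip":0.1},{"slide":[0,0,0],"twist":0,"grip":0.1},{"slide":[0,0,0],"twist":-5,"grip":0.1},{"slide":[0,0,0],"twist":-10,"grip":0.1},{"slide":[0,0,0],"twist":-15,"grip":0.1},{"slide":[0,0,0],"twist":-20,"grip":0.1},{"slide":[0,0,0],"twist":-25,"grip":0.1}])

```text
time_s: 5.1
tool_pos: [0.5431, -0.0052, 0.1761]
tcp_rot: [[-0.736, 0.677, -0.0], [0.677, 0.736, -0.0], [0.0, -0.0, -1.0]]
force: [-0.1, -0.8, 0.3]
finger_gap: 0.0156
```

Call:
carry_out(motion=[{"slide":[0,0,0],"twist":-8,"grip":0.1},{"slide":[0,0,0],"twist":-16,"grip":0.1},{"slide":[0,0,0],"twist":-24,"grip":0.1},{"slide":[0,0,0],"twist":-32,"grip":0.1},{"slide":[0,0,0],"twist":-40,"grip":0.1},{"slide":[0,0,0],"twist":-48,"grip":0.1},{"slide":[0,0,0],"twist":-56,"grip":0.1},{"slide":[0,0,0],"twist":-64,"grip":0.1},{"slide":[0,0,0],"twist":-70,"grip":0.1},{"slide":[0,0,0],"twist":-70,"grip":0.1}])

```text
time_s: 6.35
tool_pos: [0.5431, -0.0052, 0.1761]
tcp_rot: [[-0.89, -0.457, -0.0], [-0.457, 0.89, -0.0], [0.0, -0.0, -1.0]]
force: [0.2, 0.4, 0.2]
finger_gap: 0.0162
```

```bash
python3 go.py 0.5434 -0.005 0.22 117  0.60 0.19 0.22 117 0.6 0.19 0.046 117
```

```text
t 6.35 p [ 0.5431 -0.0052  0.1761] ydir 117.17 F [0.2 0.4 0.2] gap 0.0162 q6 -129.5
[0.5434, -0.005, 0.22, 117.0] slide [ -0.3   0.  -43.9] twist 0.2
[0.6, 0.19, 0.22, 117.0] slide [-139.7  147.7  -44. ] twist 0.2
[0.6, 0.19, 0.046, 117.0] slide [-139.8  147.7  130. ] twist 0.2
```

Call:
carry_out(motion=[{"slide":[0,0,-8],"twist":0,"grip":0.1},{"slide":[0,0,-18],"twist":0,"grip":0.1},{"slide":[0,0,-30],"twist":0,"grip":0.1},{"slide":[0,0,-45],"twist":0,"grip":0.1},{"slide":[-20,21,-50],"twist":0,"grip":0.1},{"slide":[-50,53,-50],"twist":0,"grip":0.1},{"slide":[-80,85,-50],"twist":0,"grip":0.1},{"slide":[-110,116,-50],"twist":0,"grip":0.1},{"slide":[-140,148,-30],"twist":0,"grip":0.1},{"slide":[-140,148,0],"twist":0,"grip":0.1}])

```text
time_s: 7.6
tool_pos: [0.6018, 0.194, 0.1777]
tcp_rot: [[-0.887, -0.461, 0.006], [-0.461, 0.887, 0.001], [-0.006, -0.001, -1.0]]
force: [0.2, -0.2, -0.5]
finger_gap: 0.0153
```

```bash
python3 go.py 0.6 0.19 0.0435 117
python3 - <<'E'
from h import *
im,d,c,M=cam('top');save('top1.png',im[100:300,150:450]);W=cloud(d,c,M);np.save('top1.npy',W)
for r in W[196:222:3,308:332:3,2]: print(r.round(3))
E
```

```text
t 7.6 p [0.6018 0.194  0.1777] ydir 117.45 F [ 0.2 -0.2 -0.5] gap 0.0153 q6 -109.7
[0.6, 0.19, 0.0435, 117.0] slide [  4.2  -2.6 134.1] twist 0.5
[0.004 0.149 0.155 0.151 0.154 0.154 0.154 0.005]
[0.149 0.134 0.099 0.083 0.099 0.132 0.151 0.147]
[0.139 0.062 0.012 0.012 0.016 0.054 0.13  0.157]
[0.074 0.039 0.045 0.039 0.036 0.033 0.058 0.152]
[0.008 0.04  0.034 0.038 0.035 0.039 0.007 0.152]
[0.012 0.037 0.037 0.032 0.037 0.037 0.012 0.153]
[0.149 0.033 0.041 0.039 0.039 0.04  0.015 0.152]
[0.151 0.156 0.035 0.04  0.039 0.032 0.152 0.005]
[0.151 0.148 0.152 0.144 0.152 0.154 0.067 0.006]
```

Call:
carry_out(motion=[{"slide":[0,0,30],"twist":0,"grip":0.1},{"slide":[0,0,60],"twist":0,"grip":0.1},{"slide":[0,0,90],"twist":0,"grip":0.1},{"slide":[0,0,115],"twist":0,"grip":0.1},{"slide":[0,0,128],"twist":0,"grip":0.1},{"slide":[0,0,132],"twist":0,"grip":0.1},{"slide":[0,0,132],"twist":0,"grip":0.1},{"slide":[0,0,132],"twist":0,"grip":0.1},{"slide":[0,0,132],"twist":0,"grip":0.5},{"slide":[0,0,132],"twist":0,"grip":0.5}])

```text
time_s: 8.9
tool_pos: [0.6003, 0.1906, 0.0447]
tcp_rot: [[-0.889, -0.458, 0.001], [-0.458, 0.889, 0.0], [-0.001, -0.0, -1.0]]
force: [0.2, -0.1, -0.2]
finger_gap: 0.0285
```

```bash
python3 go.py 0.6 0.19 0.2 117
python3 - <<'E'
from h import *
W=np.load('top1.npy')
s=W[180:240,285:355].reshape(-1,3);s=s[(s[:,2]>.146)&(s[:,2]<.162)]
from scipy.optimize import least_squares
f=lambda q:np.hypot(s[:,0]-q[0],s[:,1]-q[1])-q[2]
print(len(s),np.median(s[:,2]),least_squares(f,[.543,-.005,.035],loss='soft_l1',f_scale=.003).x, cv2.minEnclosingCircle(s[:,:2].astype(np.float32)))
E
```

```text
t 8.9 p [0.6003 0.1906 0.0447] ydir 117.24 F [ 0.2 -0.1 -0.2] gap 0.0285 q6 -109.8
[0.6, 0.19, 0.2, 117.0] slide [   0.4   -0.5 -155.3] twist 0.2
311 0.1513460049670623 [ 0.54319947 -0.00550712  0.03653123] ((0.543643593788147, -0.005563434213399887), 0.045218575745821)
```

Call:
carry_out(motion=[{"slide":[0,0,-10],"twist":0,"grip":0.6},{"slide":[0,0,-40],"twist":0,"grip":0.8},{"slide":[0,0,-80],"twist":0,"grip":0.8},{"slide":[0,0,-120],"twist":0,"grip":0.8},{"slide":[0,0,-160],"twist":0,"grip":0.8},{"slide":[0,0,-200],"twist":0,"grip":0.8},{"slide":[0,0,-220],"twist":0,"grip":0.8},{"slide":[0,0,-220],"twist":10,"grip":0.8},{"slide":[0,0,-220],"twist":20,"grip":0.8},{"slide":[0,0,-220],"twist":20,"grip":0.8}])

```text
time_s: 10.15
tool_pos: [0.5998, 0.1905, 0.2648]
tcp_rot: [[-0.992, -0.128, 0.001], [-0.128, 0.992, 0.0], [-0.001, -0.0, -1.0]]
force: [0.1, 0.1, 0.5]
finger_gap: 0.0694
```

```bash
python3 go.py 0.4222 0.302 0.255 80
python3 - <<'E'
from h import *
im,d,c,M=cam('top');save('top2.png',cv2.resize(im[100:300,150:450],None,fx=2,fy=2,interpolation=cv2.INTER_CUBIC));W=cloud(d,c,M)
s=W[140:200,230:290].reshape(-1,3);s=s[(s[:,2]>.02)&(s[:,2]<.035)];print('cap top',len(s),s.mean(0),cv2.minAreaRect(s[:,:2].astype(np.float32)))
s=W[230:275,195:245].reshape(-1,3);s=s[(s[:,2]>.175)&(s[:,2]<.2)];print('rod',len(s),s.mean(0),cv2.minEnclosingCircle(s[:,:2].astype(np.float32)))
E
```

```text
t 10.15 p [0.5998 0.1905 0.2648] ydir 97.36 F [0.1 0.1 0.5] gap 0.0694 q6 -89.9
[0.4222, 0.302, 0.255, 80.0] slide [161.8 133.3   9.7] twist 17.4
cap top 189 [0.59665383 0.17273963 0.02683905] ((0.5973207354545593, 0.17674441635608673), (0.03456795960664749, 0.08030301332473755), 4.474066257476807)
rod 0 [nan nan nan] ((0.0, 0.0), 0.0)<stdin>:4: RuntimeWarning: Mean of empty slice.
  ret = um.true_divide(
```

Call:
carry_out(motion=[{"slide":[25,20,5],"twist":3,"grip":0.8},{"slide":[55,45,9],"twist":6,"grip":0.8},{"slide":[85,70,9],"twist":9,"grip":0.8},{"slide":[115,95,9],"twist":12,"grip":0.8},{"slide":[145,120,9],"twist":15,"grip":0.8},{"slide":[162,133,9],"twist":17.5,"grip":0.8},{"slide":[162,133,9],"twist":17.5,"grip":0.8},{"slide":[162,133,9],"twist":17.5,"grip":0.8},{"slide":[162,133,9],"twist":17.5,"grip":0.8},{"slide":[162,133,9],"twist":17.5,"grip":0.8}])

```text
time_s: 11.45
tool_pos: [0.4232, 0.3016, 0.2549]
tcp_rot: [[-0.984, 0.179, 0.0], [0.179, 0.984, -0.0], [-0.0, -0.0, -1.0]]
force: [-0.3, 0.1, -0.3]
finger_gap: 0.0695
```

```bash
python3 go.py 0.4222 0.302 0.155 80
python3 - <<'E'
from h import *
im,d,c,M=cam('wrist');save('w1.png',im);W=cloud(d,c,M)
s=W.reshape(-1,3);near=np.hypot(s[:,0]-.422,s[:,1]-.3)<.06
a=s[near&(s[:,2]>.178)&(s[:,2]<.195)];print('rod top',len(a),a.mean(0),cv2.minEnclosingCircle(a[:,:2].astype(np.float32)))
a=s[near&(s[:,2]>.07)&(s[:,2]<.08)];print('rim',len(a),a.mean(0),cv2.minEnclosingCircle(a[:,:2].astype(np.float32)))
E
```

```text
t 11.45 p [0.4232 0.3016 0.2549] ydir 79.69 F [-0.3  0.1 -0.3] gap 0.0695 q6 -56.5
[0.4222, 0.302, 0.155, 80.0] slide [ 1.1  0.2 99.9] twist -0.3
rod top 973 [0.42129082 0.30288267 0.18615067] ((0.4223971962928772, 0.3026863932609558), 0.01284690573811531)
rim 638 [0.41519236 0.29982307 0.07529795] ((0.4226377010345459, 0.2996256947517395), 0.034139636904001236)
```

View pics/w1.png

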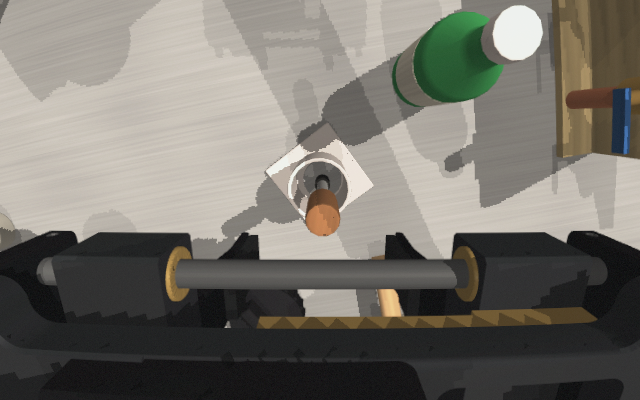

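The wrist view shows the rod grip at (322,215), midway between the open fingers, with the holder ring at (320,183). The detergent at (455,55) is clear of the gripper.

Call:
carry_out(motion=[{"slide":[1,0.8,20],"twist":0,"grip":0.8},{"slide":[1,0.8,45],"twist":0,"grip":0.8},{"slide":[1,0.8,70],"twist":0,"grip":0.8},{"slide":[1,0.8,90],"twist":0,"grip":0.8},{"slide":[1,0.8,100],"twist":0,"grip":0.8},{"slide":[1,0.8,100],"twist":0,"grip":0.2},{"slide":[1,0.8,100],"twist":0,"grip":0.2},{"slide":[1,0.8,100],"twist":0,"grip":0.2},{"slide":[1,0.8,100],"twist":0,"grip":0.2},{"slide":[1,0.8,100],"twist":0,"grip":0.2}], force=45)

```text
time_s: 12.75
tool_pos: [0.4217, 0.3031, 0.1553]
tcp_rot: [[-0.984, 0.178, 0.001], [0.178, 0.984, 0.0], [-0.0, 0.0, -1.0]]
force: [-0.4, -0.3, 0.4]
finger_gap: 0.0277
```

Call:
carry_out(motion=[{"slide":[0,0,0],"grip":0.2},{"slide":[0,0,0],"grip":0.2},{"slide":[0,0,0],"grip":0.2},{"slide":[0,0,0],"grip":0.2},{"slide":[0,0,-20],"grip":0.2},{"slide":[0,0,-50],"grip":0.2},{"slide":[0,0,-85],"grip":0.2},{"slide":[0,0,-125],"grip":0.2},{"slide":[0,0,-160],"grip":0.2},{"slide":[0,0,-180],"grip":0.2}])

```text
invalid input at $.motion[0]: expected keys slide, twist, grip
```

```bash
python3 go.py 0.5434 -0.0053 0.335 80 0.5434 -0.0053 0.31 80
python3 - <<'E'
from h import *
im,d,c,M=cam('wrist');save('w2.png',im)
E
```

```text
t 12.75 p [0.4217 0.3031 0.1553] ydir 79.74 F [-0.4 -0.3  0.4] gap 0.0277 q6 -56.4
[0.5434, -0.0053, 0.335, 80.0] slide [-174.8 -281.7 -179.7] twist -0.3
[0.5434, -0.0053, 0.31, 80.0] slide [-174.8 -281.7 -154.7] twist -0.3
```

View pics/w2.png

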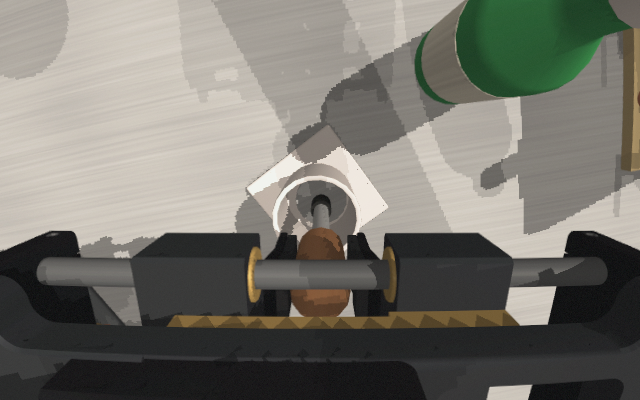

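The wrist view shows the wooden grip at (320,270) centred between the closing pads. That second move was refused because "twist" was missing, so I am resending it.

Call:
carry_out(motion=[{"slide":[0,0,0],"twist":0,"grip":0.2},{"slide":[0,0,0],"twist":0,"grip":0.2},{"slide":[0,0,0],"twist":0,"grip":0.2},{"slide":[0,0,-10],"twist":0,"grip":0.2},{"slide":[0,0,-30],"twist":0,"grip":0.2},{"slide":[0,0,-60],"twist":0,"grip":0.2},{"slide":[0,0,-95],"twist":0,"grip":0.2},{"slide":[0,0,-130],"twist":0,"grip":0.2},{"slide":[0,0,-165],"twist":0,"grip":0.2},{"slide":[0,0,-180],"twist":0,"grip":0.2}])

```text
time_s: 14.05
tool_pos: [0.4221, 0.3033, 0.3372]
tcp_rot: [[-0.984, 0.178, 0.003], [0.178, 0.984, 0.001], [-0.003, 0.002, -1.0]]
force: [0.3, 0.1, -0.9]
finger_gap: 0.0254
```

Call:
carry_out(motion=[{"slide":[-15,-24,0],"twist":0,"grip":0.2},{"slide":[-35,-57,0],"twist":0,"grip":0.2},{"slide":[-57,-92,0],"twist":0,"grip":0.2},{"slide":[-79,-127,0],"twist":0,"grip":0.2},{"slide":[-101,-163,0],"twist":0,"grip":0.2},{"slide":[-123,-198,0],"twist":0,"grip":0.2},{"slide":[-145,-234,0],"twist":0,"grip":0.2},{"slide":[-163,-263,0],"twist":0,"grip":0.2},{"slide":[-175,-282,0],"twist":0,"grip":0.2},{"slide":[-175,-282,0],"twist":0,"grip":0.2}])

```text
time_s: 15.3
tool_pos: [0.5437, -0.0066, 0.3343]
tcp_rot: [[-0.984, 0.18, -0.001], [0.18, 0.984, 0.001], [0.001, 0.0, -1.0]]
force: [-0.2, 0.8, -1.6]
finger_gap: 0.0251
```

```bash
python3 - <<'E'
from h import *
import cv2
ims=[]
for n in('wrist','scene'):
    im,d,c,M=cam(n);W=cloud(d,c,M)
    if n=='scene': im=cv2.resize(im[60:260,220:460],None,fx=2,fy=2)
    save(n+'3.png',im)
    s=W.reshape(-1,3);near=np.hypot(s[:,0]-.543,s[:,1]+.005)<.07
    for lo,hi in((.182,.20),(.205,.3),(.30,.37),(.148,.156)):
        a=s[near&(s[:,2]>lo)&(s[:,2]<hi)]
        if len(a):print(n,lo,len(a),a.mean(0).round(4),cv2.minEnclosingCircle(a[:,:2].astype(np.float32)))
E
python3 go.py 0.5434 -0.0053 0.335 80
```

```text
wrist 0.182 1501 [ 0.5401 -0.0057  0.1957] ((0.5443989038467407, -0.006493539549410343), 0.024018971249461174)
wrist 0.205 578 [ 0.5399 -0.0056  0.251 ] ((0.5444061756134033, -0.006507903337478638), 0.008615387603640556)
wrist 0.3 4235 [ 0.5395 -0.0053  0.3494] ((0.5353535413742065, -0.00455970736220479), 0.02418956719338894)
wrist 0.148 1746 [ 0.5356 -0.0014  0.1519] ((0.5437517762184143, -0.004542823880910873), 0.04577139765024185)
scene 0.182 145 [ 0.551  -0.0013  0.1949] ((0.5462220907211304, -0.0048975152894854546), 0.0252214465290308)
scene 0.205 112 [ 0.5499 -0.0028  0.2508] ((0.5485963225364685, -0.004179193638265133), 0.00892434362322092)
scene 0.3 208 [ 5.546e-01 -2.000e-04  3.400e-01] ((0.5544713735580444, -0.006127525586634874), 0.027251487597823143)
scene 0.148 178 [0.5527 0.0015 0.1518] ((0.5464470982551575, -0.005243699066340923), 0.04573541879653931)
t 15.4 p [ 0.5429 -0.0048  0.3345] ydir 79.74 F [-0.6 -0.6 -1.9] gap 0.025 q6 -92.1
[0.5434, -0.0053, 0.335, 80.0] slide [-0.6 -0.4 -0.5] twist -0.3
```

View pics/scene3.png

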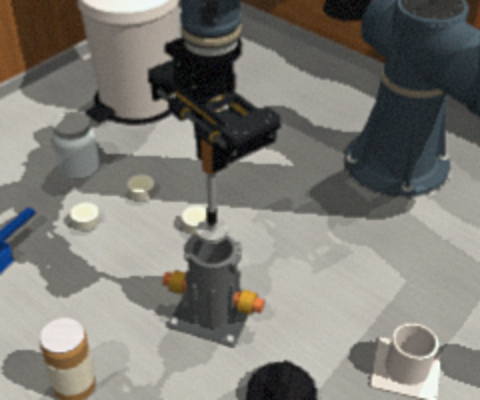

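The scene crop shows the rod's foot at (210,230) hanging centred over the feeder mouth at (212,250). Numbers agree within about 2 mm.

Call:
carry_out(motion=[{"slide":[-0.5,-0.2,10],"twist":0,"grip":0.2},{"slide":[-0.5,-0.2,25],"twist":0,"grip":0.2},{"slide":[-0.5,-0.2,42],"twist":0,"grip":0.2},{"slide":[-0.5,-0.2,60],"twist":0,"grip":0.2},{"slide":[-0.5,-0.2,80],"twist":0,"grip":0.2},{"slide":[-0.5,-0.2,100],"twist":0,"grip":0.2},{"slide":[-0.5,-0.2,120],"twist":0,"grip":0.2},{"slide":[-0.5,-0.2,134],"twist":0,"grip":0.2},{"slide":[-0.5,-0.2,142],"twist":0,"grip":0.2},{"slide":[-0.5,-0.2,142],"twist":0,"grip":0.2}])

```text
time_s: 16.65
tool_pos: [0.5437, -0.0057, 0.1925]
tcp_rot: [[-0.984, 0.178, -0.001], [0.178, 0.984, 0.0], [0.001, 0.0, -1.0]]
force: [0.8, 0.1, -0.9]
finger_gap: 0.025
```

Call:
carry_out(motion=[{"slide":[0,0,1],"twist":0,"grip":0.2},{"slide":[0,0,2],"twist":0,"grip":0.2},{"slide":[0,0,3],"twist":0,"grip":0.2},{"slide":[0,0,4],"twist":0,"grip":0.2},{"slide":[0,0,5],"twist":0,"grip":0.2},{"slide":[0,0,6],"twist":0,"grip":0.2},{"slide":[0,0,6.5],"twist":0,"grip":0.2},{"slide":[0,0,6.5],"twist":0,"grip":0.2},{"slide":[0,0,6.5],"twist":0,"grip":0.2},{"slide":[0,0,6.5],"twist":0,"grip":0.2}])

```text
time_s: 17.9
tool_pos: [0.5442, -0.006, 0.1872]
tcp_rot: [[-0.984, 0.178, 0.001], [0.178, 0.984, -0.0], [-0.001, -0.0, -1.0]]
force: [-0.6, -0.0, 5.3]
finger_gap: 0.0249
```

```bash
python3 go.py 0.5434 -0.0053 0.187 80
```

```text
t 17.9 p [ 0.5442 -0.006   0.1872] ydir 79.74 F [-0.6 -0.   5.3] gap 0.0249 q6 -92.1
[0.5434, -0.0053, 0.187, 80.0] slide [0.9 0.6 0.2] twist -0.3
```

Call:
carry_out(motion=[{"slide":[0,0,0.5],"twist":0,"grip":0.2},{"slide":[0,0,1],"twist":0,"grip":0.2},{"slide":[0,0,1.2],"twist":0,"grip":0.2},{"slide":[0,0,1.2],"twist":0,"grip":0.2},{"slide":[0,0,1.2],"twist":0,"grip":0.2},{"slide":[0,0,1.2],"twist":0,"grip":0.2},{"slide":[0,0,1.2],"twist":0,"grip":0.2},{"slide":[0,0,1.2],"twist":0,"grip":0.2},{"slide":[0,0,1.2],"twist":0,"grip":0.2},{"slide":[0,0,1.2],"twist":0,"grip":0.2}])

```text
time_s: 19.15
tool_pos: [0.5444, -0.006, 0.1872]
tcp_rot: [[-0.984, 0.178, 0.002], [0.178, 0.984, -0.001], [-0.002, -0.0, -1.0]]
force: [-2.9, 0.5, 12.6]
finger_gap: 0.0252
```

```bash
python3 go.py 0.4222 0.302 0.335 80;  python3 - <<'E'
from h import *
ims=[]
im,d,c,M=cam('wrist');W=cloud(d,c,M);save('w4.png',im)
s=W.reshape(-1,3)
near=np.hypot(s[:,0]-.543,s[:,1]+.005)<.07
for lo,hi in((.0,.15),(.156,.17),(.24,.35),(.148,.156)):
        a=s[near&(s[:,2]>lo)&(s[:,2]<hi)]
        if len(a):print(lo,len(a),a.mean(0).round(4),cv2.minEnclosingCircle(a[:,:2].astype(np.float32)))
E
```

```text
t 19.15 p [ 0.5444 -0.006   0.1872] ydir 79.74 F [-2.9  0.5 12.6] gap 0.0252 q6 -92.1
[0.4222, 0.302, 0.335, 80.0] slide [ 174.9  281.3 -148.2] twist -0.3
0.0 10503 [ 0.524  -0.0033  0.0517] ((0.5429301857948303, -0.0050650532357394695), 0.0700238049030304)
0.156 104 [ 0.5354 -0.0038  0.1678] ((0.5438214540481567, -0.0054267095401883125), 0.012912286445498466)
0.24 75275 [ 0.5178 -0.0008  0.277 ] ((0.5324517488479614, -0.0030286237597465515), 0.06914468109607697)
0.148 3700 [0.5241 0.0059 0.152 ] ((0.5418453812599182, -0.0015915645053610206), 0.04309702664613724)
```

View pics/w4.png

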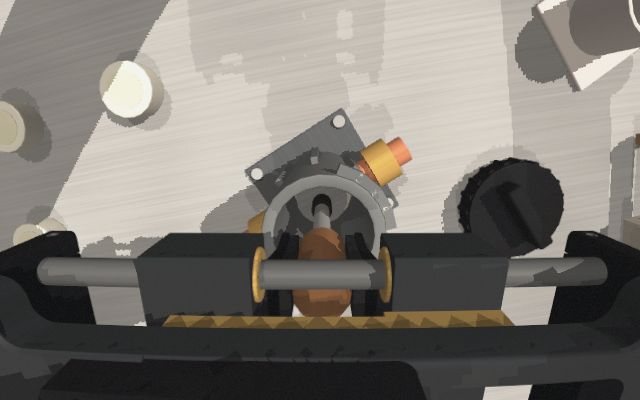

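The wrist view shows the rod grip at (320,265), upright in the bore (320,215). The cap lies at (510,205). The foot stands about 114 mm below the rim under roughly 14 N, so three are missing. The rod goes back in its holder while I load.

Call:
carry_out(motion=[{"slide":[0.8,0.6,-10],"twist":0,"grip":0.2},{"slide":[0.8,0.6,-30],"twist":0,"grip":0.2},{"slide":[0.8,0.6,-55],"twist":0,"grip":0.2},{"slide":[0.8,0.6,-85],"twist":0,"grip":0.2},{"slide":[0.8,0.6,-115],"twist":0,"grip":0.2},{"slide":[0.8,0.6,-140],"twist":0,"grip":0.2},{"slide":[0.8,0.6,-151],"twist":0,"grip":0.2},{"slide":[6,10,-151],"twist":0,"grip":0.2},{"slide":[20,32,-151],"twist":0,"grip":0.2},{"slide":[38,61,-151],"twist":0,"grip":0.2}])

```text
time_s: 20.45
tool_pos: [0.5162, 0.0618, 0.3345]
tcp_rot: [[-0.984, 0.179, -0.003], [0.179, 0.984, 0.001], [0.004, 0.0, -1.0]]
force: [0.2, 1.0, -1.4]
finger_gap: 0.0254
```

Call:
carry_out(motion=[{"slide":[20,32,0],"twist":0,"grip":0.2},{"slide":[40,64,0],"twist":0,"grip":0.2},{"slide":[60,97,0],"twist":0,"grip":0.2},{"slide":[80,129,0],"twist":0,"grip":0.2},{"slide":[100,161,0],"twist":0,"grip":0.2},{"slide":[120,193,0],"twist":0,"grip":0.2},{"slide":[132,213,0],"twist":0,"grip":0.2},{"slide":[137,220,0],"twist":0,"grip":0.2},{"slide":[137,220,0],"twist":0,"grip":0.2},{"slide":[137,220,0],"twist":0,"grip":0.2}])

```text
time_s: 21.7
tool_pos: [0.422, 0.301, 0.336]
tcp_rot: [[-0.984, 0.179, -0.001], [0.179, 0.984, -0.001], [0.0, -0.001, -1.0]]
force: [0.1, -1.0, -1.2]
finger_gap: 0.0251
```

```bash
python3 go.py 0.4225 0.3005 0.156 80;python3 - <<'E'
from h import *
im,d,c,M=cam('wrist');W=cloud(d,c,M)
s=W.reshape(-1,3);near=np.hypot(s[:,0]-.423,s[:,1]-.3)<.07
for lo,hi in((.182,.20),(.205,.3),(.07,.08)):
        a=s[near&(s[:,2]>lo)&(s[:,2]<hi)]
        if len(a):print(lo,len(a),a.mean(0).round(4),cv2.minEnclosingCircle(a[:,:2].astype(np.float32)))
E
```

```text
t 21.7 p [0.422 0.301 0.336] ydir 79.69 F [ 0.1 -1.  -1.2] gap 0.0251 q6 -56.5
[0.4225, 0.3005, 0.156, 80.0] slide [ -0.6  -0.2 180. ] twist -0.3
0.182 1503 [0.4186 0.3017 0.1973] ((0.4231294095516205, 0.3008350133895874), 0.024119554087519646)
0.205 577 [0.4184 0.3019 0.2529] ((0.42321473360061646, 0.3011132478713989), 0.00876422319561243)
0.07 307 [0.4076 0.3012 0.0755] ((0.42269638180732727, 0.2991957366466522), 0.0339508093893528)
```

Call:
carry_out(motion=[{"slide":[0,-1,15],"twist":0,"grip":0.2},{"slide":[0,-1,40],"twist":0,"grip":0.2},{"slide":[0,-1,70],"twist":0,"grip":0.2},{"slide":[0,-1,100],"twist":0,"grip":0.2},{"slide":[0,-1,130],"twist":0,"grip":0.2},{"slide":[0,-1,155],"twist":0,"grip":0.2},{"slide":[0,-1,172],"twist":0,"grip":0.2},{"slide":[0,-1,179],"twist":0,"grip":0.2},{"slide":[0,-1,180],"twist":0,"grip":0.2},{"slide":[0,-1,180],"twist":0,"grip":0.2}])

```text
time_s: 23.0
tool_pos: [0.4221, 0.3008, 0.1568]
tcp_rot: [[-0.984, 0.178, 0.001], [0.178, 0.984, 0.0], [-0.001, 0.001, -1.0]]
force: [0.6, 0.2, -1.9]
finger_gap: 0.0251
```

Call:
carry_out(motion=[{"slide":[0,0,0],"twist":0,"grip":0.8},{"slide":[0,0,0],"twist":0,"grip":0.8},{"slide":[0,0,0],"twist":0,"grip":0.8},{"slide":[0,0,0],"twist":0,"grip":0.8},{"slide":[0,0,-20],"twist":0,"grip":0.9},{"slide":[0,0,-50],"twist":0,"grip":0.9},{"slide":[0,0,-80],"twist":0,"grip":0.9},{"slide":[0,0,-100],"twist":0,"grip":0.9},{"slide":[0,0,-100],"twist":0,"grip":0.9},{"slide":[0,0,-100],"twist":0,"grip":0.9}])

```text
time_s: 24.25
tool_pos: [0.4211, 0.3005, 0.2555]
tcp_rot: [[-0.984, 0.178, -0.001], [0.178, 0.984, -0.001], [0.001, -0.001, -1.0]]
force: [0.3, -0.8, 0.1]
finger_gap: 0.0785
```

```bash
python3 - <<'E'
from h import *
im,d,c,M=cam('wrist');W=cloud(d,c,M);save('w5.png',im)
s=W.reshape(-1,3);near=np.hypot(s[:,0]-.423,s[:,1]-.3)<.05
for lo,hi in((.178,.20),(.07,.08)):
        a=s[near&(s[:,2]>lo)&(s[:,2]<hi)]
        if len(a):print(lo,len(a),a.mean(0).round(4),cv2.minEnclosingCircle(a[:,:2].astype(np.float32)))
im,d,c,M=cam('top');W=cloud(d,c,M);save('top5.png',im)
def comp(lo,hi,r):
    m=((W[...,2]>lo)&(W[...,2]<hi)).astype(np.uint8);m[:, :330]=0
    n,l,st,ce=cv2.connectedComponentsWithStats(m)
    for i in range(1,n):
        if st[i,4]>100:
            a=W[l==i];cc=cv2.minEnclosingCircle(a[:,:2].astype(np.float32));print(ce[i].round(),st[i,4],np.round(cc[0],4),round(cc[1],4),np.median(a[:,2]).round(4))
comp(.018,.034,0)
E
python3 go.py 0.411 -0.174 0.3 80
```

```text
0.178 972 [0.4221 0.3013 0.1862] ((0.4232349991798401, 0.30115777254104614), 0.0130393011495471)
0.07 650 [0.4158 0.2997 0.0752] ((0.42303532361984253, 0.29910990595817566), 0.034017257392406464)
[516. 153.] 1678 [ 0.573  -0.4243] 0.5295 0.0278
[423. 210.] 233 [ 0.5461 -0.335 ] 0.0268 0.0263
[419. 252.] 236 [ 0.4169 -0.3171] 0.0268 0.0265
[372. 254.] 242 [ 0.4107 -0.1737] 0.0269 0.0263
[499. 287.] 275 [ 0.3045 -0.5584] 0.0354 0.025
[581. 381.] 162 [ 0.0257 -0.796 ] 0.0575 0.0284
t 24.35 p [0.421  0.3004 0.2552] ydir 79.73 F [ 0.7 -0.1  0. ] gap 0.0784 q6 -56.6
[0.411, -0.174, 0.3, 80.0] slide [ -74.7 -468.7  -44.3] twist -0.3
```

Call:
carry_out(motion=[{"slide":[-4,-20,-5],"twist":5,"grip":0.9},{"slide":[-10,-65,-5],"twist":11,"grip":0.9},{"slide":[-18,-112,-5],"twist":17,"grip":0.9},{"slide":[-26,-160,-5],"twist":23,"grip":0.9},{"slide":[-34,-208,-5],"twist":29,"grip":0.9},{"slide":[-42,-256,-5],"twist":35,"grip":0.9},{"slide":[-50,-304,-5],"twist":41,"grip":0.9},{"slide":[-58,-352,-5],"twist":47,"grip":0.9},{"slide":[-66,-400,-5],"twist":53,"grip":0.9},{"slide":[-72,-445,-5],"twist":57.7,"grip":0.9}])

```text
time_s: 25.6
tool_pos: [0.4127, -0.1515, 0.2606]
tcp_rot: [[-0.372, 0.928, -0.001], [0.928, 0.372, 0.001], [0.001, -0.001, -1.0]]
force: [1.0, 0.4, 0.4]
finger_gap: 0.0784
```

Call:
carry_out(motion=[{"slide":[0,0,0],"twist":0,"grip":0.9},{"slide":[0,0,0],"twist":0,"grip":0.9},{"slide":[0,0,30],"twist":0,"grip":0.9},{"slide":[0,0,60],"twist":0,"grip":0.9},{"slide":[0,0,90],"twist":0,"grip":0.9},{"slide":[0,0,120],"twist":0,"grip":0.9},{"slide":[0,0,130],"twist":0,"grip":0.9},{"slide":[0,0,130],"twist":0,"grip":0.9},{"slide":[0,0,130],"twist":0,"grip":0.9},{"slide":[0,0,130],"twist":0,"grip":0.9}])

```text
time_s: 26.85
tool_pos: [0.4138, -0.1502, 0.1323]
tcp_rot: [[-0.375, 0.927, 0.002], [0.927, 0.375, -0.001], [-0.002, 0.001, -1.0]]
force: [-0.1, -0.8, 0.7]
finger_gap: 0.0783
```

```bash
cat > tab.py <<'E'
# wrist look: tablets' discs at z~26 mm near the given place; then the way down to grasp
import sys
from h import *
x,y=map(float,sys.argv[1:3]);R=float(sys.argv[3]) if len(sys.argv)>3 else .06
im,d,c,M=cam('wrist');s=cloud(d,c,M).reshape(-1,3)
a=s[(np.hypot(s[:,0]-x,s[:,1]-y)<R)&(s[:,2]>.02)&(s[:,2]<.033)]
c,r=cv2.minEnclosingCircle(a[:,:2].astype(np.float32));print(len(a),np.round(c,4),round(r,4),np.median(a[:,2]).round(4))
E
python3 tab.py .4107 -.1737; python3 go.py 0.4107 -0.1737 0.028 22
```

```text
2937 [ 0.4108 -0.1721] 0.027 0.0268
t 26.9 p [ 0.4138 -0.1502  0.1322] ydir 22.04 F [-0.2  1.   0.5] gap 0.0785 q6 -56.6
[0.4107, -0.1737, 0.028, 22.0] slide [-20.4 -11.8 104.2] twist 0.0
```

Call:
carry_out(motion=[{"slide":[-20,-11.5,20],"twist":0,"grip":0.9},{"slide":[-20,-11.5,45],"twist":0,"grip":0.9},{"slide":[-20,-11.5,75],"twist":0,"grip":0.9},{"slide":[-20,-11.5,95],"twist":0,"grip":0.9},{"slide":[-20,-11.5,104],"twist":0,"grip":0.9},{"slide":[-20,-11.5,104],"twist":0,"grip":0.9},{"slide":[-20,-11.5,104],"twist":0,"grip":0.5},{"slide":[-20,-11.5,104],"twist":0,"grip":0.5},{"slide":[-20,-11.5,104],"twist":0,"grip":0.5},{"slide":[-20,-11.5,104],"twist":0,"grip":0.5}], force=20)

```text
time_s: 28.15
tool_pos: [0.4104, -0.1729, 0.0278]
tcp_rot: [[-0.375, 0.927, 0.001], [0.927, 0.375, -0.001], [-0.001, 0.001, -1.0]]
force: [-0.1, -0.1, 4.0]
finger_gap: 0.0535
```

Call:
carry_out(motion=[{"slide":[0,0,0],"twist":0,"grip":0.5},{"slide":[0,0,0],"twist":0,"grip":0.5},{"slide":[0,0,-15],"twist":0,"grip":0.5},{"slide":[0,0,-45],"twist":0,"grip":0.5},{"slide":[0,0,-80],"twist":0,"grip":0.5},{"slide":[0,0,-115],"twist":0,"grip":0.5},{"slide":[0,0,-150],"twist":0,"grip":0.5},{"slide":[0,0,-180],"twist":0,"grip":0.5},{"slide":[0,0,-180],"twist":0,"grip":0.5},{"slide":[0,0,-180],"twist":0,"grip":0.5}])

```text
time_s: 29.4
tool_pos: [0.4094, -0.1723, 0.2066]
tcp_rot: [[-0.375, 0.927, -0.001], [0.927, 0.375, 0.001], [0.002, -0.001, -1.0]]
force: [-0.6, 0.4, -0.4]
finger_gap: 0.0535
```

```bash
python3 go.py 0.5434 -0.0053 0.208 22 0.5434 -0.0053 0.168 22
```

```text
t 29.4 p [ 0.4094 -0.1723  0.2066] ydir 22.03 F [-0.6  0.4 -0.4] gap 0.0535 q6 -59.3
[0.5434, -0.0053, 0.208, 22.0] slide [104.5 186.9  -1.4] twist 0.0
[0.5434, -0.0053, 0.168, 22.0] slide [104.4 186.9  38.6] twist 0.0
```

Call:
carry_out(motion=[{"slide":[10,18,0],"twist":0,"grip":0.5},{"slide":[25,45,0],"twist":0,"grip":0.5},{"slide":[42,75,0],"twist":0,"grip":0.5},{"slide":[59,105,0],"twist":0,"grip":0.5},{"slide":[76,135,0],"twist":0,"grip":0.5},{"slide":[92,165,0],"twist":0,"grip":0.5},{"slide":[101,181,0],"twist":0,"grip":0.5},{"slide":[104.5,187,0],"twist":0,"grip":0.5},{"slide":[104.5,187,0],"twist":0,"grip":0.5},{"slide":[104.5,187,0],"twist":0,"grip":0.5}])

```text
time_s: 30.65
tool_pos: [0.5435, -0.0065, 0.2072]
tcp_rot: [[-0.374, 0.927, -0.001], [0.927, 0.374, -0.0], [0.0, -0.001, -1.0]]
force: [0.7, -0.4, -1.0]
finger_gap: 0.0534
```

```bash
cat > held.py <<'E'
from h import *
im,d,c,M=cam('wrist');save('held.png',im);W=cloud(d,c,M);o=arm.get_obs();p=np.array(o['tool_pos'])
s=W.reshape(-1,3);col=im.reshape(-1,3).astype(int)
T=np.array(o['tcp_rot']);L=(s-p)@T  # tool frame
wh=(col.min(1)>120)&(col.max(1)-col.min(1)<60)
a=L[(np.abs(L[:,2]-.002)<.006)&(np.hypot(L[:,0],L[:,1])<.045)&wh]
print('held, tool frame mm',len(a),(a.mean(0)*1000).round(1),(a.min(0)*1000).round(1),(a.max(0)*1000).round(1))
near=np.hypot(s[:,0]-.5434,s[:,1]+.0053)<.06
a=s[near&(s[:,2]>.147)&(s[:,2]<.157)];print('rim',len(a),cv2.minEnclosingCircle(a[:,:2].astype(np.float32)))
E
python3 held.py; python3 go.py 0.5434 -0.0053 0.168 22
```

```text
held, tool frame mm 4688 [ 9.8 -0.2  1.4] [-22.7 -35.8  -4. ] [27.5 25.5  8. ]
rim 3017 ((0.5408676266670227, 0.0031231518369168043), 0.04056420549750328)
t 30.7 p [ 0.5436 -0.0065  0.2073] ydir 21.97 F [ 0.7 -0.6 -0.1] gap 0.0535 q6 -34.4
[0.5434, -0.0053, 0.168, 22.0] slide [ 1.2  0.3 39.3] twist -0.0
```

View pics/held.png

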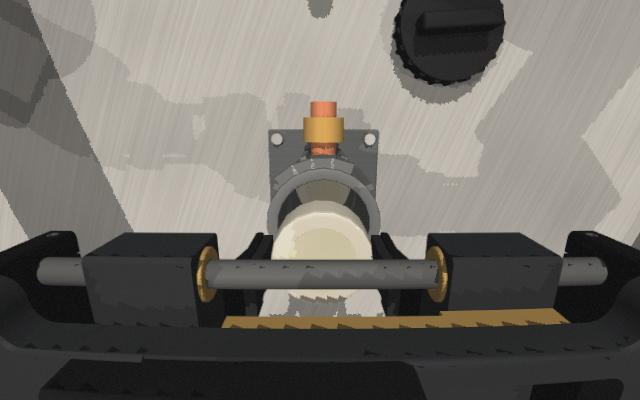

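The wrist view shows the tablet at (320,250) held flat and centred above the bore, with the rim arc at (323,190). In the tool frame it is about 0.5 mm off centre.

Call:
carry_out(motion=[{"slide":[1,0.3,10],"twist":0,"grip":0.5},{"slide":[1,0.3,20],"twist":0,"grip":0.5},{"slide":[1,0.3,30],"twist":0,"grip":0.5},{"slide":[1,0.3,36],"twist":0,"grip":0.5},{"slide":[1,0.3,39],"twist":0,"grip":0.5},{"slide":[1,0.3,39],"twist":0,"grip":0.5},{"slide":[1,0.3,39],"twist":0,"grip":0.5},{"slide":[1,0.3,39],"twist":0,"grip":0.9},{"slide":[1,0.3,39],"twist":0,"grip":0.9},{"slide":[1,0.3,39],"twist":0,"grip":0.9}])

```text
time_s: 31.95
tool_pos: [0.5442, -0.0048, 0.1686]
tcp_rot: [[-0.375, 0.927, 0.0], [0.927, 0.375, -0.0], [-0.0, 0.0, -1.0]]
force: [0.1, -0.0, -0.3]
finger_gap: 0.074
```

Call:
carry_out(motion=[{"slide":[0,0,0],"twist":0,"grip":0.9},{"slide":[0,0,0],"twist":0,"grip":0.9},{"slide":[0,0,-20],"twist":0,"grip":0.9},{"slide":[0,0,-45],"twist":0,"grip":0.9},{"slide":[0,0,-70],"twist":0,"grip":0.9},{"slide":[0,0,-80],"twist":0,"grip":0.9},{"slide":[0,0,-80],"twist":0,"grip":0.9},{"slide":[0,0,-80],"twist":0,"grip":0.9},{"slide":[0,0,-80],"twist":0,"grip":0.9},{"slide":[0,0,-80],"twist":0,"grip":0.9}])

```text
time_s: 33.2
tool_pos: [0.5438, -0.0047, 0.2477]
tcp_rot: [[-0.375, 0.927, -0.001], [0.927, 0.375, 0.0], [0.001, -0.001, -1.0]]
force: [-0.0, 0.1, -0.2]
finger_gap: 0.0782
```

```bash
cat > bore.py <<'E'
from h import *
im,d,c,M=cam('wrist');save('bore.png',im);s=cloud(d,c,M).reshape(-1,3)
r=np.hypot(s[:,0]-.5434,s[:,1]+.0053)
a=s[(r<.026)&(s[:,2]<.2)];print('in bore',len(a),'z pct',np.percentile(a[:,2],[5,25,50,75,95]).round(4)) if len(a) else print('none')
E
python3 bore.py; python3 go.py 0.417 -0.3171 0.2 22
```

```text
in bore 1441 z pct [0.0635 0.0644 0.0649 0.0654 0.0662]
t 33.25 p [ 0.5439 -0.0047  0.2478] ydir 22.03 F [-0.6 -0.1  0.4] gap 0.0787 q6 -34.3
[0.417, -0.3171, 0.2, 22.0] slide [-242.  -234.8   47.9] twist 0.0
```

Call:
carry_out(motion=[{"slide":[-15,-16,0],"twist":0,"grip":0.9},{"slide":[-44,-46,0],"twist":0,"grip":0.9},{"slide":[-74,-78,10],"twist":0,"grip":0.9},{"slide":[-104,-110,30],"twist":0,"grip":0.9},{"slide":[-134,-142,50],"twist":0,"grip":0.9},{"slide":[-164,-174,75],"twist":0,"grip":0.9},{"slide":[-194,-205,95],"twist":0,"grip":0.9},{"slide":[-215,-227,110],"twist":0,"grip":0.9},{"slide":[-222,-235,116],"twist":0,"grip":0.9},{"slide":[-222,-235,116],"twist":0,"grip":0.9}])

```text
time_s: 34.5
tool_pos: [0.4094, -0.2986, 0.1321]
tcp_rot: [[-0.374, 0.927, -0.0], [0.927, 0.374, 0.001], [0.001, -0.0, -1.0]]
force: [0.4, -0.5, 0.2]
finger_gap: 0.0783
```

```bash
python3 tab.py .417 -.3171; python3 go.py 0.417 -0.3171 0.028 22
```

```text
3118 [ 0.3869 -0.303 ] 0.0272 0.0269
t 34.55 p [ 0.4097 -0.298   0.1325] ydir 22.03 F [ 0.7  0.1 -0.2] gap 0.0787 q6 -70.7
[0.417, -0.3171, 0.028, 22.0] slide [-20.5  -0.4 104.5] twist 0.0
```

Tablet B has been knocked about 3 cm aside, as the task said might happen. I'll measure it again before grasping.

```bash
python3 tab.py .387 -.303 .05; python3 go.py 0.387 -0.303 0.028 22
```

```text
3112 [ 0.3867 -0.3028] 0.0271 0.0269
t 34.6 p [ 0.41   -0.2978  0.1327] ydir 22.07 F [ 0.6  0.1 -0.3] gap 0.0784 q6 -70.8
[0.387, -0.303, 0.028, 22.0] slide [  3.8 -23.3 104.7] twist 0.1
```

Call:
carry_out(motion=[{"slide":[4,-10,0],"twist":0,"grip":0.9},{"slide":[4,-23.5,10],"twist":0,"grip":0.9},{"slide":[4,-23.5,35],"twist":0,"grip":0.9},{"slide":[4,-23.5,65],"twist":0,"grip":0.9},{"slide":[4,-23.5,90],"twist":0,"grip":0.9},{"slide":[4,-23.5,104],"twist":0,"grip":0.9},{"slide":[4,-23.5,104],"twist":0,"grip":0.9},{"slide":[4,-23.5,104],"twist":0,"grip":0.5},{"slide":[4,-23.5,104],"twist":0,"grip":0.5},{"slide":[4,-23.5,104],"twist":0,"grip":0.5}])

```text
time_s: 35.85
tool_pos: [0.3866, -0.3041, 0.029]
tcp_rot: [[-0.375, 0.927, 0.001], [0.927, 0.375, -0.001], [-0.001, 0.0, -1.0]]
force: [0.2, 0.2, 0.3]
finger_gap: 0.0559
```

Call:
carry_out(motion=[{"slide":[0,0,0],"twist":0,"grip":0.5},{"slide":[0,0,0],"twist":0,"grip":0.5},{"slide":[0,0,0],"twist":0,"grip":0.5},{"slide":[0,0,-15],"twist":0,"grip":0.5},{"slide":[0,0,-45],"twist":0,"grip":0.5},{"slide":[0,0,-80],"twist":0,"grip":0.5},{"slide":[0,0,-115],"twist":0,"grip":0.5},{"slide":[0,0,-150],"twist":0,"grip":0.5},{"slide":[0,0,-180],"twist":0,"grip":0.5},{"slide":[0,0,-180],"twist":0,"grip":0.5}])

```text
time_s: 37.1
tool_pos: [0.3871, -0.3047, 0.2109]
tcp_rot: [[-0.375, 0.927, 0.004], [0.927, 0.375, -0.005], [-0.006, 0.002, -1.0]]
force: [-0.2, -0.3, -1.4]
finger_gap: 0.0535
```

```bash
python3 go.py 0.5434 -0.0053 0.208 22
```

```text
t 37.1 p [ 0.3871 -0.3047  0.2109] ydir 22.04 F [-0.2 -0.3 -1.4] gap 0.0535 q6 -73.3
[0.5434, -0.0053, 0.208, 22.0] slide [218.9 257.2   2.1] twist 0.0
```

Call:
carry_out(motion=[{"slide":[15,18,0],"twist":0,"grip":0.5},{"slide":[43,50,0],"twist":0,"grip":0.5},{"slide":[71,83,0],"twist":0,"grip":0.5},{"slide":[99,116,0],"twist":0,"grip":0.5},{"slide":[127,149,0],"twist":0,"grip":0.5},{"slide":[155,182,0],"twist":0,"grip":0.5},{"slide":[183,215,0],"twist":0,"grip":0.5},{"slide":[206,242,0],"twist":0,"grip":0.5},{"slide":[218,257,0],"twist":0,"grip":0.5},{"slide":[218,257,0],"twist":0,"grip":0.5}])

```text
time_s: 38.35
tool_pos: [0.5424, -0.0047, 0.2075]
tcp_rot: [[-0.377, 0.926, -0.002], [0.926, 0.377, -0.0], [0.001, -0.002, -1.0]]
force: [-0.2, -0.2, -0.3]
finger_gap: 0.0536
```

```bash
python3 held.py; python3 go.py 0.5434 -0.0053 0.168 22
```

```text
held, tool frame mm 4732 [10.7  0.5  2.5] [-22.7 -35.1   0.1] [28.6 26.5  8. ]
rim 2944 ((0.540626049041748, 0.003079185727983713), 0.040269967168569565)
t 38.4 p [ 0.5421 -0.0055  0.2077] ydir 22.09 F [ 0.3 -0.5 -0.8] gap 0.0532 q6 -34.4
[0.5434, -0.0053, 0.168, 22.0] slide [-0.3  1.4 39.7] twist 0.1
```

Call:
carry_out(motion=[{"slide":[-1,1,10],"twist":0,"grip":0.5},{"slide":[-1,1,20],"twist":0,"grip":0.5},{"slide":[-1,1,30],"twist":0,"grip":0.5},{"slide":[-1,1,36],"twist":0,"grip":0.5},{"slide":[-1,1,39.5],"twist":0,"grip":0.5},{"slide":[-1,1,39.5],"twist":0,"grip":0.5},{"slide":[-1,1,39.5],"twist":0,"grip":0.5},{"slide":[-1,1,39.5],"twist":0,"grip":0.9},{"slide":[-1,1,39.5],"twist":0,"grip":0.9},{"slide":[-1,1,39.5],"twist":0,"grip":0.9}])

```text
time_s: 39.65
tool_pos: [0.5442, -0.0058, 0.1691]
tcp_rot: [[-0.375, 0.927, 0.0], [0.927, 0.375, -0.0], [-0.0, 0.0, -1.0]]
force: [0.3, 0.2, -0.1]
finger_gap: 0.0741
```

Call:
carry_out(motion=[{"slide":[0,0,0],"twist":0,"grip":0.9},{"slide":[0,0,0],"twist":0,"grip":0.9},{"slide":[0,0,-20],"twist":0,"grip":0.9},{"slide":[0,0,-45],"twist":0,"grip":0.9},{"slide":[0,0,-70],"twist":0,"grip":0.9},{"slide":[0,0,-80],"twist":0,"grip":0.9},{"slide":[0,0,-80],"twist":0,"grip":0.9},{"slide":[0,0,-80],"twist":0,"grip":0.9},{"slide":[0,0,-80],"twist":0,"grip":0.9},{"slide":[0,0,-80],"twist":0,"grip":0.9}])

```text
time_s: 40.9
tool_pos: [0.5437, -0.0058, 0.2482]
tcp_rot: [[-0.375, 0.927, -0.001], [0.927, 0.375, 0.0], [0.001, -0.001, -1.0]]
force: [-0.3, 0.8, 0.4]
finger_gap: 0.0781
```

```bash
python3 bore.py; python3 go.py 0.546 -0.335 0.132 22
```

```text
in bore 1934 z pct [0.0896 0.0904 0.0909 0.0914 0.0921]
t 40.95 p [ 0.5438 -0.0058  0.2483] ydir 22.04 F [ 0.3  0.3 -0. ] gap 0.0785 q6 -34.4
[0.546, -0.335, 0.132, 22.0] slide [-306.  -121.4  116.2] twist 0.0
```

Call:
carry_out(motion=[{"slide":[-18,-8,0],"twist":0,"grip":0.9},{"slide":[-55,-23,0],"twist":0,"grip":0.9},{"slide":[-95,-40,10],"twist":0,"grip":0.9},{"slide":[-135,-57,30],"twist":0,"grip":0.9},{"slide":[-175,-74,50],"twist":0,"grip":0.9},{"slide":[-215,-91,75],"twist":0,"grip":0.9},{"slide":[-252,-107,95],"twist":0,"grip":0.9},{"slide":[-277,-117,110],"twist":0,"grip":0.9},{"slide":[-286,-121,116],"twist":0,"grip":0.9},{"slide":[-286,-121,116],"twist":0,"grip":0.9}])

```text
time_s: 42.2
tool_pos: [0.5389, -0.3163, 0.1326]
tcp_rot: [[-0.375, 0.927, -0.001], [0.927, 0.375, 0.001], [0.001, -0.0, -1.0]]
force: [-0.7, 0.7, 0.5]
finger_gap: 0.0781
```

```bash
python3 tab.py .546 -.335; python3 go.py 0.546 -0.335 0.028 22
```

```text
2947 [ 0.5459 -0.3335] 0.0269 0.0269
t 42.25 p [ 0.5392 -0.3155  0.1331] ydir 22.05 F [ 0.2 -0.6 -0.6] gap 0.0783 q6 -62.7
[0.546, -0.335, 0.028, 22.0] slide [-20.7  -1.  105.1] twist 0.1
```

Call:
carry_out(motion=[{"slide":[-10,-0.6,0],"twist":0,"grip":0.9},{"slide":[-19.5,-0.6,10],"twist":0,"grip":0.9},{"slide":[-19.5,-0.6,35],"twist":0,"grip":0.9},{"slide":[-19.5,-0.6,65],"twist":0,"grip":0.9},{"slide":[-19.5,-0.6,90],"twist":0,"grip":0.9},{"slide":[-19.5,-0.6,104.5],"twist":0,"grip":0.9},{"slide":[-19.5,-0.6,104.5],"twist":0,"grip":0.9},{"slide":[-19.5,-0.6,104.5],"twist":0,"grip":0.5},{"slide":[-19.5,-0.6,104.5],"twist":0,"grip":0.5},{"slide":[-19.5,-0.6,104.5],"twist":0,"grip":0.5}])

```text
time_s: 43.5
tool_pos: [0.5463, -0.335, 0.0293]
tcp_rot: [[-0.375, 0.927, 0.001], [0.927, 0.375, -0.001], [-0.001, 0.001, -1.0]]
force: [0.1, -0.1, 1.0]
finger_gap: 0.0563
```

Call:
carry_out(motion=[{"slide":[0,0,0],"twist":0,"grip":0.5},{"slide":[0,0,0],"twist":0,"grip":0.5},{"slide":[0,0,0],"twist":0,"grip":0.5},{"slide":[0,0,-15],"twist":0,"grip":0.5},{"slide":[0,0,-45],"twist":0,"grip":0.5},{"slide":[0,0,-80],"twist":0,"grip":0.5},{"slide":[0,0,-115],"twist":0,"grip":0.5},{"slide":[0,0,-150],"twist":0,"grip":0.5},{"slide":[0,0,-180],"twist":0,"grip":0.5},{"slide":[0,0,-180],"twist":0,"grip":0.5}])

```text
time_s: 44.75
tool_pos: [0.5471, -0.3357, 0.2114]
tcp_rot: [[-0.375, 0.927, 0.005], [0.927, 0.375, -0.004], [-0.006, 0.003, -1.0]]
force: [0.0, -0.3, -0.6]
finger_gap: 0.0536
```

```bash
python3 go.py 0.5434 -0.0053 0.208 22
```

```text
t 44.75 p [ 0.5471 -0.3357  0.2114] ydir 22.04 F [ 0.  -0.3 -0.6] gap 0.0536 q6 -63.5
[0.5434, -0.0053, 0.208, 22.0] slide [307.6 120.5   2. ] twist 0.0
```

Call:
carry_out(motion=[{"slide":[18,7,0],"twist":0,"grip":0.5},{"slide":[55,21,0],"twist":0,"grip":0.5},{"slide":[95,37,0],"twist":0,"grip":0.5},{"slide":[135,53,0],"twist":0,"grip":0.5},{"slide":[175,69,0],"twist":0,"grip":0.5},{"slide":[215,84,0],"twist":0,"grip":0.5},{"slide":[255,100,0],"twist":0,"grip":0.5},{"slide":[290,113,0],"twist":0,"grip":0.5},{"slide":[307,120.5,0],"twist":0,"grip":0.5},{"slide":[307,120.5,0],"twist":0,"grip":0.5}])

```text
time_s: 46.0
tool_pos: [0.5416, -0.0035, 0.2075]
tcp_rot: [[-0.378, 0.926, -0.002], [0.926, 0.378, 0.0], [0.001, -0.002, -1.0]]
force: [-0.2, 0.1, -1.3]
finger_gap: 0.0532
```

```bash
python3 held.py; python3 go.py 0.5434 -0.0053 0.168 22
```

```text
held, tool frame mm 4785 [11.3 -0.1  2.7] [-22.2 -35.7   0.1] [29.6 25.8  8. ]
rim 2883 ((0.5402352809906006, 0.0027237585745751858), 0.04020983725786209)
t 46.05 p [ 0.542  -0.0047  0.2077] ydir 22.11 F [ 0.6 -0.  -1.1] gap 0.0534 q6 -34.4
[0.5434, -0.0053, 0.168, 22.0] slide [-1.   1.1 39.7] twist 0.1
```

Call:
carry_out(motion=[{"slide":[-2.2,0.7,8],"twist":0,"grip":0.5},{"slide":[-2.2,0.7,18],"twist":0,"grip":0.5},{"slide":[-2.2,0.7,28],"twist":0,"grip":0.5},{"slide":[-2.2,0.7,36],"twist":0,"grip":0.5},{"slide":[-2.2,0.7,39.5],"twist":0,"grip":0.5},{"slide":[-2.2,0.7,39.5],"twist":0,"grip":0.5},{"slide":[-2.2,0.7,39.5],"twist":0,"grip":0.5},{"slide":[-2.2,0.7,39.5],"twist":0,"grip":0.9},{"slide":[-2.2,0.7,39.5],"twist":0,"grip":0.9},{"slide":[-2.2,0.7,39.5],"twist":0,"grip":0.9}])

```text
time_s: 47.3
tool_pos: [0.5441, -0.0066, 0.1691]
tcp_rot: [[-0.375, 0.927, 0.0], [0.927, 0.375, -0.0], [-0.0, 0.0, -1.0]]
force: [0.6, 0.0, -0.6]
finger_gap: 0.0742
```

Call:
carry_out(motion=[{"slide":[0,0,0],"twist":0,"grip":0.9},{"slide":[0,0,0],"twist":0,"grip":0.9},{"slide":[0,0,-20],"twist":0,"grip":0.9},{"slide":[0,0,-45],"twist":0,"grip":0.9},{"slide":[0,0,-70],"twist":0,"grip":0.9},{"slide":[0,0,-87],"twist":0,"grip":0.9},{"slide":[0,0,-87],"twist":0,"grip":0.9},{"slide":[0,0,-87],"twist":0,"grip":0.9},{"slide":[0,0,-87],"twist":0,"grip":0.9},{"slide":[0,0,-87],"twist":0,"grip":0.9}])

```text
time_s: 48.55
tool_pos: [0.5436, -0.0066, 0.2551]
tcp_rot: [[-0.375, 0.927, -0.002], [0.927, 0.375, 0.0], [0.001, -0.001, -1.0]]
force: [0.1, -0.1, -0.1]
finger_gap: 0.0781
```

```bash
python3 bore.py; python3 go.py 0.423 0.301 0.255 80
```

```text
in bore 2361 z pct [0.1156 0.1164 0.1169 0.1174 0.1181]
t 48.6 p [ 0.5437 -0.0066  0.2552] ydir 22.03 F [ 0.   0.  -0.1] gap 0.0781 q6 -34.5
[0.423, 0.301, 0.255, 80.0] slide [330.4   3.5   0.4] twist -58.0
```

Four tablets are stacked flat, top at 116 mm. Next I fetch the rod.

Call:
carry_out(motion=[{"slide":[20,0,0],"twist":-5,"grip":0.9},{"slide":[60,0.5,0],"twist":-12,"grip":0.9},{"slide":[103,1,0],"twist":-20,"grip":0.9},{"slide":[146,1.5,0],"twist":-28,"grip":0.9},{"slide":[189,2,0],"twist":-36,"grip":0.9},{"slide":[232,2.5,0],"twist":-44,"grip":0.9},{"slide":[275,3,0],"twist":-52,"grip":0.9},{"slide":[312,3.5,0],"twist":-58,"grip":0.9},{"slide":[330,3.5,0],"twist":-58,"grip":0.9},{"slide":[330,3.5,0],"twist":-58,"grip":0.9}])

```text
time_s: 49.85
tool_pos: [0.4231, 0.301, 0.2557]
tcp_rot: [[-0.985, 0.172, -0.0], [0.172, 0.985, -0.001], [-0.0, -0.001, -1.0]]
force: [0.6, -0.6, 0.6]
finger_gap: 0.0782
```

```bash
cat > rod.py <<'E'
from h import *
im,d,c,M=cam('wrist');s=cloud(d,c,M).reshape(-1,3);near=np.hypot(s[:,0]-.423,s[:,1]-.3)<.055
for lo,hi in((.178,.195),(.07,.08)):
    a=s[near&(s[:,2]>lo)&(s[:,2]<hi)]
    if len(a):print(lo,len(a),np.round(cv2.minEnclosingCircle(a[:,:2].astype(np.float32))[0],4),np.median(a[:,2]).round(4))
E
python3 rod.py; python3 go.py 0.423 0.301 0.155 80
```

```text
0.178 971 [0.423  0.3011] 0.1865
0.07 641 [0.4228 0.2994] 0.0755
t 49.9 p [0.4235 0.3002 0.2557] ydir 80.01 F [-0.3 -0.1  0.3] gap 0.0784 q6 -57.0
[0.423, 0.301, 0.155, 80.0] slide [  0.7   0.7 100.7] twist 0.0
```

Call:
carry_out(motion=[{"slide":[0.7,0.7,20],"twist":0,"grip":0.8},{"slide":[0.7,0.7,45],"twist":0,"grip":0.7},{"slide":[0.7,0.7,70],"twist":0,"grip":0.7},{"slide":[0.7,0.7,90],"twist":0,"grip":0.7},{"slide":[0.7,0.7,100],"twist":0,"grip":0.7},{"slide":[0.7,0.7,100],"twist":0,"grip":0.2},{"slide":[0.7,0.7,100],"twist":0,"grip":0.2},{"slide":[0.7,0.7,100],"twist":0,"grip":0.2},{"slide":[0.7,0.7,100],"twist":0,"grip":0.2},{"slide":[0.7,0.7,100],"twist":0,"grip":0.2}], force=45)

```text
time_s: 51.15
tool_pos: [0.4229, 0.3015, 0.1563]
tcp_rot: [[-0.985, 0.173, 0.001], [0.173, 0.985, 0.0], [-0.001, 0.0, -1.0]]
force: [-0.3, -0.5, 2.0]
finger_gap: 0.0254
```

Call:
carry_out(motion=[{"slide":[0,0,0],"twist":0,"grip":0.2},{"slide":[0,0,0],"twist":0,"grip":0.2},{"slide":[0,0,0],"twist":0,"grip":0.2},{"slide":[0,0,-10],"twist":0,"grip":0.2},{"slide":[0,0,-30],"twist":0,"grip":0.2},{"slide":[0,0,-60],"twist":0,"grip":0.2},{"slide":[0,0,-95],"twist":0,"grip":0.2},{"slide":[0,0,-130],"twist":0,"grip":0.2},{"slide":[0,0,-165],"twist":0,"grip":0.2},{"slide":[0,0,-180],"twist":0,"grip":0.2}])

```text
time_s: 52.4
tool_pos: [0.4232, 0.3016, 0.3377]
tcp_rot: [[-0.985, 0.173, 0.003], [0.173, 0.985, 0.001], [-0.003, 0.002, -1.0]]
force: [0.1, 0.2, -1.7]
finger_gap: 0.0254
```

```bash
python3 go.py 0.5434 -0.0053 0.335 80
```

```text
t 52.4 p [0.4232 0.3016 0.3377] ydir 80.04 F [ 0.1  0.2 -1.7] gap 0.0254 q6 -56.9
[0.5434, -0.0053, 0.335, 80.0] slide [-171.4 -281.5    2.7] twist 0.0
```

Call:
carry_out(motion=[{"slide":[-15,-24,0],"twist":0,"grip":0.2},{"slide":[-35,-57,0],"twist":0,"grip":0.2},{"slide":[-57,-92,0],"twist":0,"grip":0.2},{"slide":[-79,-127,0],"twist":0,"grip":0.2},{"slide":[-101,-163,0],"twist":0,"grip":0.2},{"slide":[-121,-198,0],"twist":0,"grip":0.2},{"slide":[-143,-234,0],"twist":0,"grip":0.2},{"slide":[-161,-265,0],"twist":0,"grip":0.2},{"slide":[-171.5,-281.5,0],"twist":0,"grip":0.2},{"slide":[-171.5,-281.5,0],"twist":0,"grip":0.2}])

```text
time_s: 53.65
tool_pos: [0.5429, -0.0061, 0.335]
tcp_rot: [[-0.985, 0.175, -0.002], [0.175, 0.985, 0.001], [0.002, 0.001, -1.0]]
force: [-0.8, -0.7, -1.4]
finger_gap: 0.0252
```

Call:
carry_out(motion=[{"slide":[0,0,0],"twist":0,"grip":0.2},{"slide":[0,0,0],"twist":0,"grip":0.2},{"slide":[0,0,10],"twist":0,"grip":0.2},{"slide":[0,0,22],"twist":0,"grip":0.2},{"slide":[0,0,36],"twist":0,"grip":0.2},{"slide":[0,0,50],"twist":0,"grip":0.2},{"slide":[0,0,59],"twist":0,"grip":0.2},{"slide":[0,0,63],"twist":0,"grip":0.2},{"slide":[0,0,63],"twist":0,"grip":0.2},{"slide":[0,0,63],"twist":0,"grip":0.2}])

```text
time_s: 54.9
tool_pos: [0.5434, -0.0056, 0.2733]
tcp_rot: [[-0.985, 0.173, 0.001], [0.173, 0.985, -0.0], [-0.001, -0.0, -1.0]]
force: [-0.2, 0.2, -1.0]
finger_gap: 0.0254
```

```bash
python3 go.py 0.5434 -0.0053 0.2663 80
```

```text
t 54.9 p [ 0.5434 -0.0056  0.2733] ydir 80.03 F [-0.2  0.2 -1. ] gap 0.0254 q6 -92.4
[0.5434, -0.0053, 0.2663, 80.0] slide [0.  0.4 7. ] twist 0.0
```

Call:
carry_out(motion=[{"slide":[0,0,2],"twist":0,"grip":0.2},{"slide":[0,0,4],"twist":0,"grip":0.2},{"slide":[0,0,6],"twist":0,"grip":0.2},{"slide":[0,0,7],"twist":0,"grip":0.2},{"slide":[0,0,7.8],"twist":0,"grip":0.2},{"slide":[0,0,8.2],"twist":0,"grip":0.2},{"slide":[0,0,8.2],"twist":0,"grip":0.2},{"slide":[0,0,8.2],"twist":0,"grip":0.2},{"slide":[0,0,8.2],"twist":0,"grip":0.2},{"slide":[0,0,8.2],"twist":0,"grip":0.2}])

```text
time_s: 56.15
tool_pos: [0.5434, -0.0056, 0.2662]
tcp_rot: [[-0.985, 0.173, 0.002], [0.173, 0.985, -0.0], [-0.002, -0.0, -1.0]]
force: [-1.2, -0.3, 7.4]
finger_gap: 0.0252
```

Call:
carry_out(motion=[{"slide":[0,0,0.5],"twist":0,"grip":0.2},{"slide":[0,0,1],"twist":0,"grip":0.2},{"slide":[0,0,1],"twist":0,"grip":0.2},{"slide":[0,0,1],"twist":0,"grip":0.2},{"slide":[0,0,1],"twist":0,"grip":0.2},{"slide":[0,0,1],"twist":0,"grip":0.2},{"slide":[0,0,1],"twist":0,"grip":0.2},{"slide":[0,0,1],"twist":0,"grip":0.2},{"slide":[0,0,1],"twist":0,"grip":0.2},{"slide":[0,0,1],"twist":0,"grip":0.2}])

```text
time_s: 57.4
tool_pos: [0.5437, -0.0056, 0.2662]
tcp_rot: [[-0.985, 0.173, 0.003], [0.173, 0.985, -0.001], [-0.003, -0.0, -1.0]]
force: [-2.8, 0.5, 11.0]
finger_gap: 0.0252
```

```bash
python3 go.py 0.4227 0.3 0.335 80
python3 - <<'E'
from h import *
im,d,c,M=cam('scene');a=cv2.resize(im[110:230,270:390],None,fx=5,fy=5,interpolation=cv2.INTER_CUBIC);save('push2.png',a)
E
```

```text
t 57.4 p [ 0.5437 -0.0056  0.2662] ydir 80.04 F [-2.8  0.5 11. ] gap 0.0252 q6 -92.4
[0.4227, 0.3, 0.335, 80.0] slide [171.8 280.1 -69.3] twist 0.0
```

View pics/push2.png

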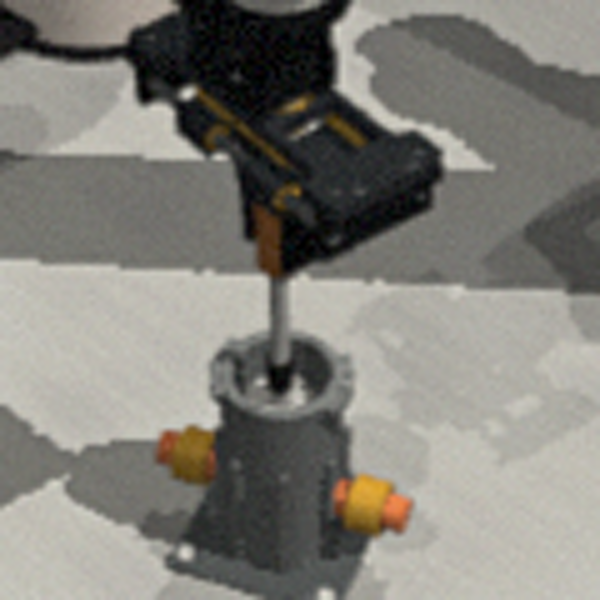

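The scene crop shows the rod in the mouth with its black band at (280,375), level with the rim. From the arm pose the foot is about 36 mm below the rim, pressed with about 12 N. I return the rod now.

Call:
carry_out(motion=[{"slide":[0,0,-10],"twist":0,"grip":0.2},{"slide":[0,0,-28],"twist":0,"grip":0.2},{"slide":[0,0,-50],"twist":0,"grip":0.2},{"slide":[0,0,-66],"twist":0,"grip":0.2},{"slide":[0,0,-72],"twist":0,"grip":0.2},{"slide":[10,16,-72],"twist":0,"grip":0.2},{"slide":[28,46,-72],"twist":0,"grip":0.2},{"slide":[50,82,-72],"twist":0,"grip":0.2},{"slide":[72,117,-72],"twist":0,"grip":0.2},{"slide":[94,153,-72],"twist":0,"grip":0.2}])

```text
time_s: 58.7
tool_pos: [0.4748, 0.1634, 0.3346]
tcp_rot: [[-0.985, 0.173, -0.003], [0.173, 0.985, 0.0], [0.003, -0.0, -1.0]]
force: [-0.1, 0.3, -1.2]
finger_gap: 0.0254
```

Call:
carry_out(motion=[{"slide":[22,36,0],"twist":0,"grip":0.2},{"slide":[44,72,0],"twist":0,"grip":0.2},{"slide":[62,102,0],"twist":0,"grip":0.2},{"slide":[73,120,0],"twist":0,"grip":0.2},{"slide":[77.5,127.5,0],"twist":0,"grip":0.2},{"slide":[77.5,127.5,0],"twist":0,"grip":0.2},{"slide":[77.5,127.5,0],"twist":0,"grip":0.2},{"slide":[77.5,127.5,0],"twist":0,"grip":0.2},{"slide":[77.5,127.5,0],"twist":0,"grip":0.2},{"slide":[77.5,127.5,0],"twist":0,"grip":0.2}])

```text
time_s: 59.95
tool_pos: [0.4228, 0.3001, 0.3357]
tcp_rot: [[-0.985, 0.174, 0.0], [0.174, 0.985, 0.0], [-0.0, 0.0, -1.0]]
force: [0.1, -0.3, -1.1]
finger_gap: 0.0251
```

```bash
python3 go.py 0.4228 0.3 0.157 80;python3 - <<'E'
from h import *
im,d,c,M=cam('wrist');W=cloud(d,c,M)
s=W.reshape(-1,3);near=np.hypot(s[:,0]-.423,s[:,1]-.3)<.07
for lo,hi in((.182,.20),(.205,.3),(.07,.08)):
        a=s[near&(s[:,2]>lo)&(s[:,2]<hi)]
        if len(a):print(lo,len(a),a.mean(0).round(4),cv2.minEnclosingCircle(a[:,:2].astype(np.float32)))
E
```

```text
t 59.95 p [0.4228 0.3001 0.3357] ydir 79.99 F [ 0.1 -0.3 -1.1] gap 0.0251 q6 -57.0
[0.4228, 0.3, 0.157, 80.0] slide [-0.000e+00 -1.000e-01  1.787e+02] twist -0.0
0.182 1498 [0.4189 0.301  0.1961] ((0.4234597980976105, 0.3000863790512085), 0.024226481094956398)
0.205 572 [0.4186 0.3011 0.2512] ((0.4231360852718353, 0.30014756321907043), 0.008736887015402317)
0.07 313 [0.4078 0.301  0.0755] ((0.4225407838821411, 0.2991968095302582), 0.03382348269224167)
```

Call:
carry_out(motion=[{"slide":[0.3,-0.5,15],"twist":0,"grip":0.2},{"slide":[0.3,-0.5,40],"twist":0,"grip":0.2},{"slide":[0.3,-0.5,70],"twist":0,"grip":0.2},{"slide":[0.3,-0.5,100],"twist":0,"grip":0.2},{"slide":[0.3,-0.5,130],"twist":0,"grip":0.2},{"slide":[0.3,-0.5,155],"twist":0,"grip":0.2},{"slide":[0.3,-0.5,171],"twist":0,"grip":0.2},{"slide":[0.3,-0.5,178],"twist":0,"grip":0.2},{"slide":[0.3,-0.5,179],"twist":0,"grip":0.2},{"slide":[0.3,-0.5,179],"twist":0,"grip":0.2}])

```text
time_s: 61.25
tool_pos: [0.4224, 0.3, 0.1567]
tcp_rot: [[-0.985, 0.173, 0.0], [0.173, 0.985, 0.0], [-0.0, 0.0, -1.0]]
force: [-0.1, -0.1, -0.8]
finger_gap: 0.0251
```

Call:
carry_out(motion=[{"slide":[0,0,0],"twist":0,"grip":0.8},{"slide":[0,0,0],"twist":0,"grip":0.8},{"slide":[0,0,0],"twist":0,"grip":0.8},{"slide":[0,0,0],"twist":0,"grip":0.8},{"slide":[0,0,-20],"twist":0,"grip":0.8},{"slide":[0,0,-50],"twist":0,"grip":0.8},{"slide":[0,0,-80],"twist":0,"grip":0.8},{"slide":[0,0,-100],"twist":0,"grip":0.8},{"slide":[0,0,-100],"twist":0,"grip":0.8},{"slide":[0,0,-100],"twist":0,"grip":0.8}])

```text
time_s: 62.5
tool_pos: [0.4216, 0.2997, 0.2558]
tcp_rot: [[-0.985, 0.173, -0.001], [0.173, 0.985, -0.001], [0.001, -0.001, -1.0]]
force: [0.5, -0.2, -1.4]
finger_gap: 0.0694
```

```bash
python3 rod.py; python3 go.py 0.6 0.19 0.2 117
```

```text
0.178 963 [0.4227 0.3003] 0.1865
0.07 626 [0.4229 0.2993] 0.0755
t 62.55 p [0.4215 0.2996 0.2555] ydir 80.03 F [ 0.9 -0.4 -0.6] gap 0.0698 q6 -57.0
[0.6, 0.19, 0.2, 117.0] slide [-194.9  -77.    55.2] twist -37.0
```

Call:
carry_out(motion=[{"slide":[-18,-6,0],"twist":-4,"grip":0.8},{"slide":[-48,-17,0],"twist":-8,"grip":0.8},{"slide":[-80,-28,0],"twist":-12,"grip":0.8},{"slide":[-112,-39,10],"twist":-17,"grip":0.8},{"slide":[-144,-50,20],"twist":-22,"grip":0.8},{"slide":[-176,-61,30],"twist":-27,"grip":0.8},{"slide":[-205,-70,40],"twist":-32,"grip":0.8},{"slide":[-225,-77,50],"twist":-37,"grip":0.8},{"slide":[-225,-77,50],"twist":-37,"grip":0.8},{"slide":[-225,-77,50],"twist":-37,"grip":0.8}])

```text
time_s: 63.8
tool_pos: [0.6293, 0.1855, 0.2058]
tcp_rot: [[-0.891, -0.453, -0.003], [-0.453, 0.891, 0.0], [0.002, 0.001, -1.0]]
force: [-0.3, 1.0, -0.0]
finger_gap: 0.0698
```

```bash
cat > capm.py <<'E'
from h import *
im,d,c,M=cam('wrist');save('cap.png',im);s=cloud(d,c,M).reshape(-1,3)
n=np.hypot(s[:,0]-.6,s[:,1]-.19)<.12
a=s[n&(s[:,2]>.02)&(s[:,2]<.032)];print('top',len(a),np.round(cv2.minEnclosingCircle(a[:,:2].astype(np.float32)),4) if 0 else cv2.minEnclosingCircle(a[:,:2].astype(np.float32)),np.median(a[:,2]))
a=s[n&(s[:,2]>.047)&(s[:,2]<.057)];print('bar',len(a),np.median(a[:,2]),cv2.minAreaRect(a[:,:2].astype(np.float32)))
E
python3 capm.py; python3 go.py 0.6 0.19 0.0447 117
```

```text
top 6510 ((0.5996527671813965, 0.19080285727977753), 0.054276227951049805) 0.027733091070051397
bar 1223 0.05251385925427704 ((0.5990596413612366, 0.19094069302082062), (0.07312192767858505, 0.015430646017193794), 27.39789581298828)
t 63.85 p [0.6294 0.1858 0.2064] ydir 117.01 F [-0.4  0.2 -0.1] gap 0.0696 q6 -110.3
[0.6, 0.19, 0.0447, 117.0] slide [ 24.   17.  161.7] twist 0.0
```

View pics/cap.png

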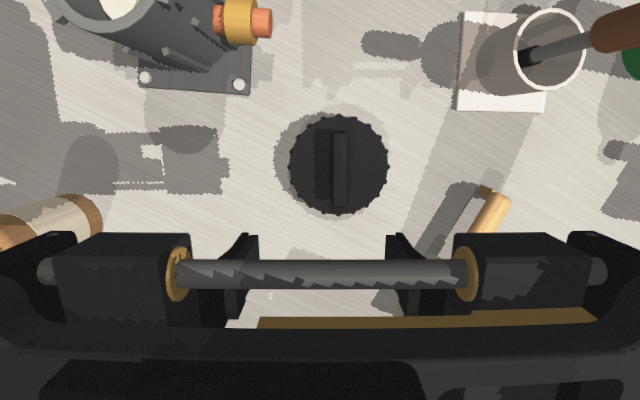

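The wrist view shows the cap upright at (338,165) with its bar vertical in the image, undisturbed. The rod is in its holder at (550,50).

Call:
carry_out(motion=[{"slide":[12,9,20],"twist":0,"grip":0.6},{"slide":[24,17.6,50],"twist":0,"grip":0.6},{"slide":[24,17.6,85],"twist":0,"grip":0.6},{"slide":[24,17.6,120],"twist":0,"grip":0.6},{"slide":[24,17.6,148],"twist":0,"grip":0.6},{"slide":[24,17.6,161],"twist":0,"grip":0.6},{"slide":[24,17.6,162],"twist":0,"grip":0.6},{"slide":[24,17.6,162],"twist":0,"grip":0.1},{"slide":[24,17.6,162],"twist":0,"grip":0.1},{"slide":[24,17.6,162],"twist":0,"grip":0.1}], force=35)

```text
time_s: 65.1
tool_pos: [0.6017, 0.19, 0.0456]
tcp_rot: [[-0.891, -0.454, 0.002], [-0.454, 0.891, 0.0], [-0.002, -0.001, -1.0]]
force: [-0.4, -0.5, 0.2]
finger_gap: 0.0299
```

Call:
carry_out(motion=[{"slide":[0,0,0],"twist":0,"grip":0.1},{"slide":[0,0,0],"twist":0,"grip":0.1},{"slide":[0,0,0],"twist":0,"grip":0.1},{"slide":[0,0,0],"twist":0,"grip":0.1},{"slide":[0,0,-15],"twist":0,"grip":0.1},{"slide":[0,0,-45],"twist":0,"grip":0.1},{"slide":[0,0,-80],"twist":0,"grip":0.1},{"slide":[0,0,-120],"twist":0,"grip":0.1},{"slide":[0,0,-160],"twist":0,"grip":0.1},{"slide":[0,0,-175],"twist":0,"grip":0.1}])

```text
time_s: 66.35
tool_pos: [0.6024, 0.1901, 0.2228]
tcp_rot: [[-0.891, -0.455, 0.005], [-0.455, 0.891, 0.001], [-0.005, -0.002, -1.0]]
force: [0.4, -0.0, -1.0]
finger_gap: 0.0157
```

```bash
python3 go.py 0.5434 -0.0053 0.22 117.2
```

```text
t 66.35 p [0.6024 0.1901 0.2228] ydir 117.04 F [ 0.4 -0.  -1. ] gap 0.0157 q6 -109.6
[0.5434, -0.0053, 0.22, 117.2] slide [ 141.4 -147.2    2.4] twist -0.2
```

Call:
carry_out(motion=[{"slide":[12,-12,0],"twist":0,"grip":0.1},{"slide":[32,-34,0],"twist":0,"grip":0.1},{"slide":[55,-58,0],"twist":0,"grip":0.1},{"slide":[78,-82,0],"twist":0,"grip":0.1},{"slide":[101,-106,0],"twist":0,"grip":0.1},{"slide":[122,-128,0],"twist":0,"grip":0.1},{"slide":[135,-142,0],"twist":0,"grip":0.1},{"slide":[140,-147,0],"twist":0,"grip":0.1},{"slide":[140,-147,0],"twist":0,"grip":0.1},{"slide":[140,-147,0],"twist":0,"grip":0.1}])

```text
time_s: 67.6
tool_pos: [0.5434, -0.0039, 0.2196]
tcp_rot: [[-0.89, -0.455, 0.0], [-0.455, 0.89, 0.0], [-0.0, 0.0, -1.0]]
force: [0.6, 0.5, -0.7]
finger_gap: 0.0154
```

```bash
python3 go.py 0.5434 -0.0053 0.1765 117.2
python3 - <<'E'
from h import *
im,d,c,M=cam('wrist');save('cap2.png',im);s=cloud(d,c,M).reshape(-1,3);o=arm.get_obs();p=np.array(o['tool_pos']);L=(s-p)@np.array(o['tcp_rot'])
n=np.hypot(s[:,0]-.5434,s[:,1]+.0053)<.07
a=L[n&(np.abs(L[:,2]-.0165)<.004)];print('cap top x,y max/min',a[:,0].max(),a[:,1].min(),a[:,1].max())
# circle fit to the far edge
from scipy.optimize import least_squares
ang=np.degrees(np.arctan2(a[:,1],a[:,0]));E=[]
for t in range(-60,61,5):
    k=np.abs(ang-t)<2.5
    if k.sum()>5: q=a[k];E.append(q[np.argmax(np.hypot(q[:,0],q[:,1])),:2])
E=np.array(E);print(least_squares(lambda c:np.hypot(E[:,0]-c[0],E[:,1]-c[1])-c[2],[0,0,.05],loss='soft_l1',f_scale=.001).x)
E
```

```text
t 67.6 p [ 0.5434 -0.0039  0.2196] ydir 117.08 F [ 0.6  0.5 -0.7] gap 0.0154 q6 -129.3
[0.5434, -0.0053, 0.1765, 117.2] slide [ 0.7 -1.3 43.1] twist -0.1
cap top x,y max/min 0.05471244844782726 -0.05026982498377397 0.05206159968223151
[0.00170395 0.00054982 0.05213899]
```

Call:
carry_out(motion=[{"slide":[-0.8,-1.4,6],"twist":0,"grip":0.1},{"slide":[-0.8,-1.4,14],"twist":0,"grip":0.1},{"slide":[-0.8,-1.4,20],"twist":0,"grip":0.1},{"slide":[-0.8,-1.4,25],"twist":0,"grip":0.1},{"slide":[-0.8,-1.4,29],"twist":0,"grip":0.1},{"slide":[-0.8,-1.4,33],"twist":0,"grip":0.1},{"slide":[-0.8,-1.4,36],"twist":0,"grip":0.1},{"slide":[-0.8,-1.4,38],"twist":0,"grip":0.1},{"slide":[-0.8,-1.4,38],"twist":0,"grip":0.1},{"slide":[-0.8,-1.4,38],"twist":0,"grip":0.1}])

```text
time_s: 68.9
tool_pos: [0.5446, -0.0055, 0.1817]
tcp_rot: [[-0.891, -0.455, 0.0], [-0.455, 0.891, 0.0], [-0.0, -0.0, -1.0]]
force: [0.5, 1.0, -0.8]
finger_gap: 0.0159
```

Call:
carry_out(motion=[{"slide":[0,0,0.7],"twist":0,"grip":0.1},{"slide":[0,0,1.4],"twist":0,"grip":0.1},{"slide":[0,0,2.1],"twist":0,"grip":0.1},{"slide":[0,0,2.8],"twist":0,"grip":0.1},{"slide":[0,0,3.5],"twist":0,"grip":0.1},{"slide":[0,0,4],"twist":0,"grip":0.1},{"slide":[0,0,4],"twist":0,"grip":0.1},{"slide":[0,0,4],"twist":0,"grip":0.1},{"slide":[0,0,4],"twist":0,"grip":0.1},{"slide":[0,0,4],"twist":0,"grip":0.1}])

```text
time_s: 70.15
tool_pos: [0.5446, -0.0055, 0.1779]
tcp_rot: [[-0.891, -0.455, 0.0], [-0.455, 0.891, -0.0], [-0.0, -0.0, -1.0]]
force: [-1.7, 0.5, 4.5]
finger_gap: 0.0159
```

Call:
carry_out(motion=[{"slide":[0,0,-0.4],"twist":5,"grip":0.1},{"slide":[0,0,-0.4],"twist":12,"grip":0.1},{"slide":[0,0,-0.4],"twist":19,"grip":0.1},{"slide":[0,0,-0.4],"twist":26,"grip":0.1},{"slide":[0,0,-0.4],"twist":33,"grip":0.1},{"slide":[0,0,-0.4],"twist":40,"grip":0.1},{"slide":[0,0,-0.4],"twist":46,"grip":0.1},{"slide":[0,0,-0.4],"twist":50,"grip":0.1},{"slide":[0,0,-0.4],"twist":50,"grip":0.1},{"slide":[0,0,-0.4],"twist":50,"grip":0.1}])

```text
time_s: 71.4
tool_pos: [0.5449, -0.0057, 0.1779]
tcp_rot: [[-0.921, 0.389, 0.001], [0.389, 0.921, -0.0], [-0.001, -0.0, -1.0]]
force: [0.2, 0.4, 0.2]
finger_gap: 0.0153
```

```bash
python3 go.py 0.5434 -0.0053 0.1779 22.2; python3 -c "
from h import *
print(arm.get_obs()['ft_torque'])"
```

```text
t 71.4 p [ 0.5449 -0.0057  0.1779] ydir 67.09 F [0.2 0.4 0.2] gap 0.0153 q6 -79.4
[0.5434, -0.0053, 0.1779, 22.2] slide [ 1.6 -0.2  0. ] twist 44.9
[-0.09928386 -0.06220172 -0.01183465]
```

Call:
carry_out(motion=[{"slide":[0.1,-0.2,0],"twist":6,"grip":0.1},{"slide":[0.1,-0.4,0],"twist":13,"grip":0.1},{"slide":[0.2,-0.6,0],"twist":20,"grip":0.1},{"slide":[0.3,-0.8,0],"twist":27,"grip":0.1},{"slide":[0.4,-1,0],"twist":34,"grip":0.1},{"slide":[0.4,-1.2,0],"twist":40,"grip":0.1},{"slide":[0.4,-1.2,0],"twist":44,"grip":0.1},{"slide":[0.4,-1.2,0],"twist":46,"grip":0.1},{"slide":[0.4,-1.2,0],"twist":47,"grip":0.1},{"slide":[0.4,-1.2,0],"twist":47,"grip":0.1}])

```text
time_s: 72.65
tool_pos: [0.5438, -0.0065, 0.1779]
tcp_rot: [[-0.343, 0.939, -0.0], [0.939, 0.343, 0.0], [0.0, -0.0, -1.0]]
force: [-0.1, -1.3, -1.3]
finger_gap: 0.0158
```

```bash
python3 go.py 0.5434 -0.0053 0.1779 22.2; python3 -c "
from h import *
print(arm.get_obs()['ft_torque'])"
```

```text
t 72.65 p [ 0.5438 -0.0065  0.1779] ydir 20.06 F [-0.1 -1.3 -1.3] gap 0.0158 q6 -32.5
[0.5434, -0.0053, 0.1779, 22.2] slide [1.2 0.  0. ] twist -2.1
[-0.03308505 -0.0144788   0.00942626]
```

Call:
carry_out(motion=[{"slide":[0,0,0],"twist":1,"grip":0.1},{"slide":[0,0,0],"twist":2,"grip":0.1},{"slide":[0,0,0],"twist":3,"grip":0.1},{"slide":[0,0,0],"twist":4,"grip":0.1},{"slide":[0,0,0],"twist":5,"grip":0.1},{"slide":[0,0,0],"twist":5,"grip":0.1},{"slide":[0,0,0],"twist":5,"grip":0.1},{"slide":[0,0,0],"twist":5,"grip":0.1},{"slide":[0,0,0],"twist":5,"grip":0.1},{"slide":[0,0,0],"twist":5,"grip":0.1}])

```text
time_s: 73.9
tool_pos: [0.544, -0.0063, 0.1781]
tcp_rot: [[-0.259, 0.966, 0.001], [0.966, 0.259, 0.0], [0.0, 0.001, -1.0]]
force: [3.3, 3.2, -2.8]
finger_gap: 0.016
```

```bash
python3 go.py 0.5434 -0.0053 0.1779 22.2; python3 -c "
from h import *
print(arm.get_obs()['ft_torque'])
im,d,c,M=cam('wrist');s=cloud(d,c,M).reshape(-1,3)
n=np.hypot(s[:,0]-.5434,s[:,1]+.0053)<.06
a=s[n&(s[:,2]>.155)&(s[:,2]<.165)];print(np.median(a[:,2]));save('capon.png',im)"
```

```text
t 73.9 p [ 0.544  -0.0063  0.1781] ydir 15.03 F [ 3.3  3.2 -2.8] gap 0.016 q6 -27.5
[0.5434, -0.0053, 0.1779, 22.2] slide [ 1.1 -0.3  0.2] twist -7.2
[ 0.47182618 -0.67032792  0.8798289 ]
0.1609271671273572
```

View pics/capon.png

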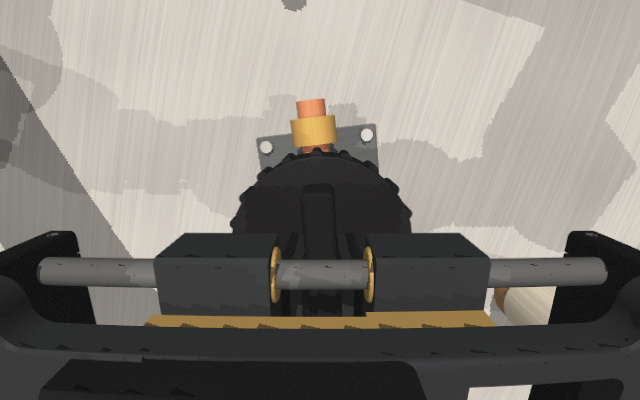

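The view shows the cap seated at (320,195), with its bar nearly in line with the pipe stub at (312,120). Torque has risen to 0.9 N m, so the stop is reached. I ease off a little, release and measure.

Call:
carry_out(motion=[{"slide":[0,0,0],"twist":-1,"grip":0.1},{"slide":[0,0,0],"twist":-1.5,"grip":0.1},{"slide":[0,0,0],"twist":-1.5,"grip":0.5},{"slide":[0,0,0],"twist":-1.5,"grip":0.5},{"slide":[0,0,0],"twist":-1.5,"grip":0.5},{"slide":[0,0,0],"twist":-1.5,"grip":0.5},{"slide":[0,0,-20],"twist":-1.5,"grip":0.6},{"slide":[0,0,-60],"twist":-1.5,"grip":0.8},{"slide":[0,0,-100],"twist":-1.5,"grip":0.8},{"slide":[0,0,-120],"twist":-1.5,"grip":0.8}])

```text
time_s: 75.2
tool_pos: [0.5445, -0.0067, 0.3005]
tcp_rot: [[-0.284, 0.959, 0.003], [0.959, 0.284, -0.001], [-0.002, 0.003, -1.0]]
force: [-0.2, 0.1, 0.5]
finger_gap: 0.0678
```

Call:
carry_out(motion=[{"slide":[-30,-20,0],"twist":0,"grip":0.8},{"slide":[-70,-50,0],"twist":0,"grip":0.8},{"slide":[-100,-80,0],"twist":0,"grip":0.8},{"slide":[-100,-100,0],"twist":0,"grip":0.8},{"slide":[-100,-100,0],"twist":0,"grip":0.8},{"slide":[-100,-100,0],"twist":0,"grip":0.8},{"slide":[-100,-100,0],"twist":0,"grip":0.8},{"slide":[-100,-100,0],"twist":0,"grip":0.8},{"slide":[-100,-100,0],"twist":0,"grip":0.8},{"slide":[-100,-100,0],"twist":0,"grip":0.8}])

```text
time_s: 76.45
tool_pos: [0.4765, -0.1306, 0.298]
tcp_rot: [[-0.285, 0.959, -0.0], [0.959, 0.285, 0.0], [0.0, -0.0, -1.0]]
force: [0.2, -0.4, -1.0]
finger_gap: 0.0699
```

```bash
python3 go.py 0.5434 -0.0053 0.1779 15
cat > fin.py <<'E'
from h import *
for n in('wrist','top'):
    im,d,c,M=cam(n);save('fin_'+n+'.png',im);s=cloud(d,c,M).reshape(-1,3)
    r=np.hypot(s[:,0]-.5434,s[:,1]+.0053)
    a=s[(r<.065)&(s[:,2]>.145)&(s[:,2]<.167)]
    if len(a)>50:
        print(n,'cap top',len(a),np.median(a[:,2]).round(4),cv2.minEnclosingCircle(a[:,:2].astype(np.float32)))
        A=np.c_[a[:,:2]-a[:,:2].mean(0),np.ones(len(a))];print('  tilt',np.linalg.lstsq(A,a[:,2],rcond=None)[0][:2].round(3))
    a=s[(r<.065)&(s[:,2]>.176)&(s[:,2]<.192)]
    if len(a)>20:print(n,'bar',len(a),np.median(a[:,2]).round(4),cv2.minAreaRect(a[:,:2].astype(np.float32)))
    a=s[(r<.1)&(s[:,2]>.03)&(s[:,2]<.07)]
    if len(a)>20:print(n,'stubs',len(a),cv2.minAreaRect(a[:,:2].astype(np.float32)))
E
python3 fin.py
```

```text
t 76.45 p [ 0.4765 -0.1306  0.298 ] ydir 16.55 F [ 0.2 -0.4 -1. ] gap 0.0699 q6 -44.9
[0.5434, -0.0053, 0.1779, 15.0] slide [101.1  99.9 120.1] twist 1.6
wrist cap top 9227 0.1607 ((0.5433101654052734, -0.005096034146845341), 0.05451950803399086)
  tilt [0.009 0.007]
wrist bar 2148 0.1854 ((0.542672872543335, -0.005057871341705322), (0.016694966703653336, 0.07401755452156067), 20.21070671081543)
wrist stubs 1265 ((0.5303389430046082, -0.009734734892845154), (0.055488888174295425, 0.17240126430988312), 24.029457092285156)
top cap top 947 0.1598 ((0.543419599533081, -0.006338445469737053), 0.054016683250665665)
  tilt [0.004 0.002]
top bar 163 0.1846 ((0.5432041883468628, -0.006506778299808502), (0.016047552227973938, 0.07354938983917236), 19.8979549407959)
top stubs 196 ((0.5435865521430969, -0.005759537220001221), (0.03745412081480026, 0.17181923985481262), 21.943466186523438)
```

Run:
```python
from h import *
im,d,c,M=cam('top');save('final.png',im);W=cloud(d,c,M)
W0=np.load('top0.npy')
def reg(W,u,v,r,lo,hi):
    s=W[v-r:v+r,u-r:u+r].reshape(-1,3);s=s[(s[:,2]>lo)&(s[:,2]<hi)]
    return len(s),np.round(cv2.minEnclosingCircle(s[:,:2].astype(np.float32))[0],4) if len(s) else None
for n,u,v,r,lo,hi in(('rod',212,252,16,.15,.22),('jar',478,241,24,.08,.13),('det',160,288,24,.05,.22),('can',335,125,24,.1,.15),('brush',200,180,34,.015,.06),('scoop',436,155,36,.015,.06)):
    print(n,reg(W0,u,v,r,lo,hi),reg(W,u,v,r,lo,hi))
```

```text
rod (103, array([0.4222, 0.3021])) (105, array([0.4223, 0.2991]))
jar (660, array([ 0.4462, -0.4709])) (656, array([ 0.4473, -0.4724]))
det (799, array([0.3219, 0.4378])) (798, array([0.3212, 0.4379]))
can (437, array([ 0.7976, -0.0609])) (441, array([ 0.7969, -0.0609]))
brush (729, array([0.6358, 0.3611])) (724, array([0.6355, 0.3592]))
scoop (445, array([ 0.7059, -0.3833])) (440, array([ 0.7054, -0.382 ]))
```

View pics/final.png

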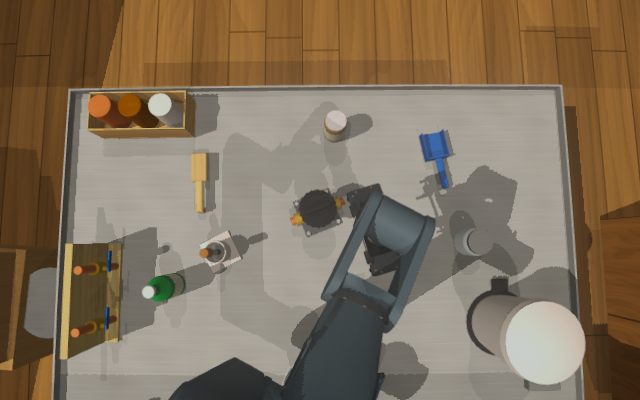

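The final top view shows the cap on the feeder at (319,210) with its bar along the pipes, and the rod in its holder at (215,250). No tablets are left on the tray and nothing else has moved. Handing in.

```bash
python3 -c "
from plant import arm
print(arm.close_job(), arm.get_obs()['time_s'])"
```

```text
the job is handed in; nothing more can be done
the job is handed in; nothing more can be done
```

The job is done and handed in, at about 77 s on the robot's clock; the hand-in gave no verdict.

- **First push:** with the cap off, the rod bottomed about 114 mm below the rim under about 14 N, so three tablets were missing. The depth image of the bore also showed one old tablet.
- **Loading:** all three loose tablets went in flat, so none are left spare. The stack top rose to 65, 91 and then 117 mm above the tray. The second tablet had been knocked about 3 cm aside, so I measured it again before grasping.
- **Second push:** the rod bottomed about 36 mm below the rim under about 12 N, so the rim stood within the black band. I took that depth from the arm's pose; the scene picture agreed.
- **Rod:** it stands back in its holder, within about 1 mm of the centre.
- **Cap:** it is on, level and at its starting height, and within about 1.5 mm of the rim's centre. I twisted it clockwise until the torque rose to about 0.9 N m, which I took as the hard stop.
- **Bystanders:** the jar, scoop, brush, detergent and can measured within 2 mm of where they started.

**Small disagreements:** the bar ended about 2° clockwise of the pipes (limit 11°), and it turned a few degrees in the jaws at the stop. The wrist and top cameras differed by about 1.3 mm on the cap's centre.

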